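# Open a seized port block: twist out the stoppers, hang them up, cover the ports

## Task

Get the port block ready for cleaning: work every stopper that is in it loose by twisting it back and forth while pulling up only lightly (the rubber sleeves tear out if a stopper is simply pulled), and hang each one by its hook over the horizontal bar, leaving it hanging freely there. Then set the loose dust cover squarely over the block so that it sits fully down over the open ports. Leave the other things on the bench alone.

Things in the scene. Friction and masses are not known exactly. Their poses are not given: they have to be found in the camera images.
- port_block: Fixed aluminium block, 80 (x) x 240 (y) x 45 mm high; origin at the centre of its underside. Three ports in a row at y = -85, 0 and +85 mm, each with a black rubber sleeve (52 mm outside, 34 mm bore) whose rim is 50 mm above the bench. A narrow rib at either end rises to 54.5 mm and carries the dust cover
- block_top (a point): Point in the middle of the block, level with the top of its end ribs, 54.5 mm above the bench, where the middle of the cover's inner ceiling comes to rest; axes as the block's
- rail: Fixed stand with a horizontal round steel bar, 14 mm thick and 340 mm long, along the stand's y axis between two slim posts at y = +/-162 mm that hardly rise above the bar. Origin on the bench under the middle of the bar
- bar_mid (a point): Middle of the bar on its top line (157 mm above the bench); x across the bar, y along it; 155 mm of free bar to either side
- cover_grip (a point): Centre of the black grip, 16 (x) x 90 (y) x 22 mm high, on top of the loose dust cover, a shallow grey sheet channel 98 (x) x 246 (y) mm, 250 g, open at both ends, with skirts along its two long sides (92 mm apart inside) that end 56 mm below this point. It lies, skirts down, beyond the block, roughly parallel to it
- cover_under (a point): Middle of the dust cover's inner ceiling, 36 mm below the grip's centre, 20 mm above the lower edge of its skirts; x across, y along the cover (either way round will do)
- dust_blower: Bystander: black rubber dust blower, 54 mm wide, 116 mm high, standing; leave it alone
- torch: Bystander: small chrome torch, 81 mm long, 31 mm thick, lying; leave it alone
- objective_can_3: Bystander: small lidded can, 44 mm wide, 72 mm high, standing; leave it alone
- stopper1_tab (a point): Stopper 1, seized in the port at the block's y = -85 mm (two or three stoppers are there; an absent one has no pose). Point: centre of its upright black finger tab, 30 (x) x 12 (y) x 36 mm high, on the stopper's axis, z up; pinch it across y. A steel hook of the same thickness joins on 20 mm below this point; the stopper's foot is 108 mm below, its top 15 mm above. 200 g
- stopper1_seat (a point): Middle of the underside of the C-hook's top, 30 mm below the tab's centre; rests on the bar when hung, bar along y. Axes as the tab's. Hook: back at x = 17 to 27 mm, lip at x = -25 to -17 mm reaching 14 mm lower than this point, mouth open to -x between lip and flange (flange top 46 mm below this point, 42 mm wide). Below the flange a round shank, 30 mm thick, 26 mm long
- sleeve1 (a joint): Lift of the sleeve of stopper 1 out of its seat, m; 0 = home. Springs back with 1.5 N per mm, is torn beyond 5 mm (7.5 N on top of the stopper's weight). The shank turns in it either way (about 0.2 N m) but resists a straight pull with 11 to 20 N; while turned it slides out under 2 to 4 N, about 2 mm for each radian turned, and is free about 18 mm up
- stopper2_tab (a point): Stopper 2, seized in the port in the middle (two or three stoppers are there; an absent one has no pose). Point: centre of its upright black finger tab, 30 (x) x 12 (y) x 36 mm high, on the stopper's axis, z up; pinch it across y. A steel hook of the same thickness joins on 20 mm below this point; the stopper's foot is 108 mm below, its top 15 mm above. 200 g
- stopper2_seat (a point): Middle of the underside of the C-hook's top, 30 mm below the tab's centre; rests on the bar when hung, bar along y. Axes as the tab's. Hook: back at x = 17 to 27 mm, lip at x = -25 to -17 mm reaching 14 mm lower than this point, mouth open to -x between lip and flange (flange top 46 mm below this point, 42 mm wide). Below the flange a round shank, 30 mm thick, 26 mm long
- sleeve2 (a joint): Lift of the sleeve of stopper 2 out of its seat, m; 0 = home. Springs back with 1.5 N per mm, is torn beyond 5 mm (7.5 N on top of the stopper's weight). The shank turns in it either way (about 0.2 N m) but resists a straight pull with 11 to 20 N; while turned it slides out under 2 to 4 N, about 2 mm for each radian turned, and is free about 18 mm up
- stopper3_tab (a point): Stopper 3, seized in the port at the block's y = +85 mm (two or three stoppers are there; an absent one has no pose). Point: centre of its upright black finger tab, 30 (x) x 12 (y) x 36 mm high, on the stopper's axis, z up; pinch it across y. A steel hook of the same thickness joins on 20 mm below this point; the stopper's foot is 108 mm below, its top 15 mm above. 200 g
- stopper3_seat (a point): Middle of the underside of the C-hook's top, 30 mm below the tab's centre; rests on the bar when hung, bar along y. Axes as the tab's. Hook: back at x = 17 to 27 mm, lip at x = -25 to -17 mm reaching 14 mm lower than this point, mouth open to -x between lip and flange (flange top 46 mm below this point, 42 mm wide). Below the flange a round shank, 30 mm thick, 26 mm long
- sleeve3 (a joint): Lift of the sleeve of stopper 3 out of its seat, m; 0 = home. Springs back with 1.5 N per mm, is torn beyond 5 mm (7.5 N on top of the stopper's weight). The shank turns in it either way (about 0.2 N m) but resists a straight pull with 11 to 20 N; while turned it slides out under 2 to 4 N, about 2 mm for each radian turned, and is free about 18 mm up
Not all that is in view belongs to the job. What is shaped like the part that bears stopper1_tab but pink or yellow is not meant.

How it is judged:
By the outcome, as a careful person would: the job done as asked, in the order asked, and still so for the second after the job is handed in, with the robot touching nothing.
Of stopper1, stopper2, stopper3 only 2 to 3 are there at a start; the rules pass over those that are not, and their reading is None.
At some moment in a run one of dust_cover may be knocked a few centimetres aside while the robot is not near it.
It also fails if it takes over 210 s, if anything falls off the work surface, if the arm or the gripper's body presses on something with over 40 N, if the wrist force passes 120 N, or if a joint passes its speed limit or range.

## Robot

A 7-joint arm with a two-finger parallel gripper is mounted at the origin on a cart in front of the work surface, level with it; the furniture and walls round the work are solid. World frame = base frame: x ahead of the robot, y to its left, z up, the work surface at z = 0. Lengths are in m, angles in rad, forces in N, time in s.
With the tool pointing down it reaches from about 0.4 to 0.85 m from the base axis. Payload 10.4 kg.
Tool frame: the origin (TCP) lies at the very end of the fingers, on their centre line; the grasp point (between the pads) lies 19 mm behind it; x points along the fingers, y is the direction in which the jaws open and shut, and the axes are right-handed (so a half turn about x gives the same grasp; the last joint's range is limited). The gripper opens to 85 mm and grips with 20 to 120 N. Pads are 22 mm wide; open, the fingers measure 114 mm over their backs; the gripper's body (76 mm by 85 mm) begins 54 mm behind the grasp point. The pads swing forward as they close: fully open they stand 13 mm farther back than shut.
Start: joints at [-1.295, 0.332, -0.065, 1.46, 0.022, 1.35, -0.088], TCP at [0.184, 0.597, 0.204] pointing down, gripper open.
Joint ranges: [-2.6, 2.6], [-0.5, 2.12], [-1.47, 1.34], [0.16, 2.42], [-1.27, 4.41], [0.06, 2.06], [-2.6, 2.6]. Speed limits (rad/s): [2.22, 2.22, 2.79, 2.79, 3.14, 3.14, 3.14].

## Interface

Orientations are given as a unit quaternion [x, y, z, w].
In Python, from workcell import monitor, camera, ticket, regions_of gives the robot as it stands.
- The arm moves only by the tool step_arm, never from a script. Its argument "increments" is a list of rows, each a list of 5 numbers: the finger opening in m, from 0 to 0.0854, then the shift along the world's x, y, z in m, then the turn about the world's z in rad. A call has 1 to 12 rows; each row shifts and turns the commanded pose from where the row before left it; what a row does not reach is not made up. A row lasts 1/12 s, in which the tool goes at most 41.7 mm and 7.16 degrees, less where a joint would pass 70% of its speed; a pose out of reach is approached as far as the arm can. A call with a gripper value outside its range is refused whole. The fingers move at their own pace and stop on an object; "force" is the grip in N (left out, the last holds). Time passes only in rows, so rows that do not move let the fingers close. It gives the time, the measured TCP pose, the force and the opening at its end, in the units of the state.
- monitor.get_obs(): the state, without advancing time (a new reading comes with each control period).
- camera(name): name is "scene" or "top"; returns a dict with "color" (480x640x3 uint8, red, green, blue), "range_z" (480x640 float32, m along the optical axis (not along the pixel's ray), 0 where there is no reading), "fx", "fy", "cx", "cy" (pixels), "cam_to_world" (4x4, takes a point from camera to world coordinates). Camera axes: x right, y up, looking along -z (the intrinsics and any distortion apply to the point x, -y, -z); pixel columns grow to the right and rows downward; lengths in m; the calibration is good to about 2 mm. A picture is of the moment at which its call begins.
- ticket.hand_in(): hands the job in, once; it reports no verdict.
Trained networks look in a picture, given as the dict that the camera call returned (one of the last four; its "shot" number tells which), for a name from the list of things; names that differ only in an ending like _2 or _b are one class to them, and where a whole thing is asked for, a point or a joint stands for the part that bears it (a point fixed in the world has none). Each returns a list of dicts, best first, with "p" (0 to 1); they miss things now and then, are a little off and sometimes report something else, mostly with a low value. They report only what shows in the picture. A call takes as long as a camera call. They do not tell look-alikes from the thing itself.
- regions_of(picture, query): "region" (480x640 bool, what is visible of it) and "centre" ([row, column] in pixels, amid what is visible of it).
The state is a dict: "clock": time; "joint_pos": joint angles; "joint_velocities": joint speeds; "tau": joint torques, N m; "position": TCP position; "ee_rot": TCP orientation; "ft_force": force on the tool from outside, world axes, zero at the start; "torque": the same for the moment, N m; "grip_width": opening from 0.0 (shut) to 1.0 (fully open).
Only numpy, scipy, OpenCV 4.12 (cv2) and the standard library are available. Lean on these libraries where they do the work, as an engineer would, in place of code of your own. Each camera call takes 0.05 s, during which the arm holds its last target. There are 200 camera calls.

## Working session

There is one attempt and no reset: what is moved stays moved. The work goes in short steps, Python scripts to look and compute and a tool call to move; the robot and the scene stay as the last step left them, time stands still between calls to the robot, and variables do not carry over. Pictures are saved under pics/ and viewed, about 12 in all and at most 16, crops included, and the job is handed in when it is done.

Besides the shell and the picture viewer there is one more tool, called after "Call:" in YAML: its name, and indented under it one key for each argument. step_arm: Moves the arm, as the interface text tells. Its arguments: {"type":"object","properties":{"increments":{"type":"array"},"force":{"type":"number"}},"required":["increments"]}

```bash
mkdir -p pics; ls; cat > h.py <<'E'
import numpy as np, cv2
from workcell import monitor, camera, ticket, regions_of
def pts(p):
    z=p["range_z"]; v,u=np.mgrid[0:480,0:640]
    P=np.stack([(u-p["cx"])/p["fx"]*z,-(v-p["cy"])/p["fy"]*z,-z,np.ones_like(z)],-1)
    W=P@np.array(p["cam_to_world"]).T
    W[z==0]=np.nan
    return W[...,:3]
def save(p,n): cv2.imwrite(f"pics/{n}.png",p["color"][...,::-1])
def st():
    o=monitor.get_obs(); print({k:np.round(o[k],4).tolist() for k in("clock","position","ee_rot","ft_force","torque","grip_width","joint_pos")})
E
python3 - <<'E'
from h import *
st()
for n in("scene","top"):
    p=camera(n); save(p,n+"0"); W=pts(p)
    print(n,[k for k in p], np.round(p["cam_to_world"],3).tolist(),p["fx"])
    for q in("port_block","rail","cover_grip","stopper1_tab","dust_blower","torch","objective_can_3"):
        for r in regions_of(p,q)[:5]:
            w=W[r["region"]]; w=w[~np.isnan(w[:,0])]
            print(q,round(r["p"],2),np.round(r["centre"]),len(w),np.round(np.median(w,0),3),np.round(np.percentile(w,2,0),3),np.round(np.percentile(w,98,0),3)) if len(w) else print(q,r["p"],"nodepth")
E
```

```text
pics
{'clock': 0.0, 'position': [0.1839, 0.5969, 0.2031], 'ee_rot': [0.1047, 0.6993, -0.1057, 0.6992], 'ft_force': [0.7714, 0.2983, -0.5711], 'torque': [0.0211, -0.0054, 0.0319], 'grip_width': 1.0005, 'joint_pos': [-1.2946, 0.3328, -0.0647, 1.461, 0.0216, 1.3499, -0.0885]}
scene ['color', 'range_z', 'fx', 'fy', 'cx', 'cy', 'cam_to_world', 'shot'] [[0.657, 0.47, -0.59, -0.008], [-0.754, 0.401, -0.52, -0.532], [-0.008, 0.786, 0.618, 0.715], [0.0, 0.0, 0.0, 1.0]] 473.04274018291
port_block 0.89 [337. 332.] 5426 [ 0.423 -0.197  0.044] [ 0.381 -0.296  0.001] [ 0.497 -0.068  0.055]
rail 0.86 [190. 239.] 1912 [0.541 0.187 0.097] [0.503 0.057 0.001] [0.588 0.406 0.159]
cover_grip 0.93 [290. 367.] 4439 [ 0.582 -0.163  0.024] [ 0.508 -0.266  0.003] [ 0.662 -0.033  0.067]
stopper1_tab 0.92 [382. 419.] 984 [ 0.433 -0.362  0.037] [ 0.416 -0.377  0.001] [ 0.467 -0.342  0.124]
stopper1_tab 0.9 [331. 373.] 762 [ 0.45  -0.263  0.098] [ 0.433 -0.277  0.05 ] [ 0.484 -0.239  0.148]
stopper1_tab 0.61 [342. 446.] 870 [ 0.543 -0.35   0.036] [ 0.525 -0.364  0.001] [ 0.574 -0.329  0.124]
stopper1_tab 0.3 [33
[... 917 characters left out ...]
0.257  0.021] [ 0.66  -0.031  0.067]
stopper1_tab 0.87 [277. 428.] 451 [ 0.458 -0.254  0.104] [ 0.434 -0.264  0.05 ] [ 0.482 -0.241  0.149]
stopper1_tab 0.61 [231. 463.] 527 [ 0.549 -0.341  0.074] [ 0.527 -0.354  0.028] [ 0.574 -0.327  0.125]
stopper1_tab 0.25 [320. 278.] 433 [0.374 0.043 0.073] [0.352 0.023 0.002] [0.392 0.064 0.076]
dust_blower 0.73 [155. 262.] 512 [0.72  0.084 0.054] [0.702 0.063 0.001] [0.749 0.111 0.099]
torch 0.77 [322. 218.] 418 [0.358 0.177 0.026] [0.327 0.155 0.002] [0.4   0.195 0.033]
torch 0.22 [317. 278.] 387 [0.374 0.044 0.073] [0.354 0.024 0.034] [0.392 0.064 0.076]
objective_can_3 0.58 [319. 279.] 402 [0.374 0.042 0.073] [0.353 0.023 0.014] [0.392 0.062 0.076]
```

View pics/scene0.png

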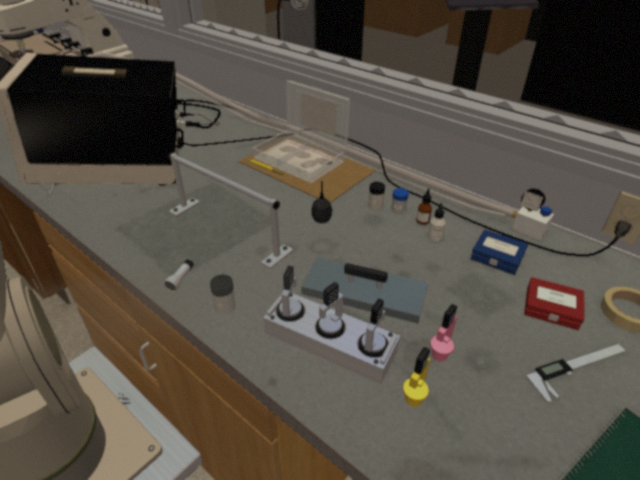

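View pics/top0.png

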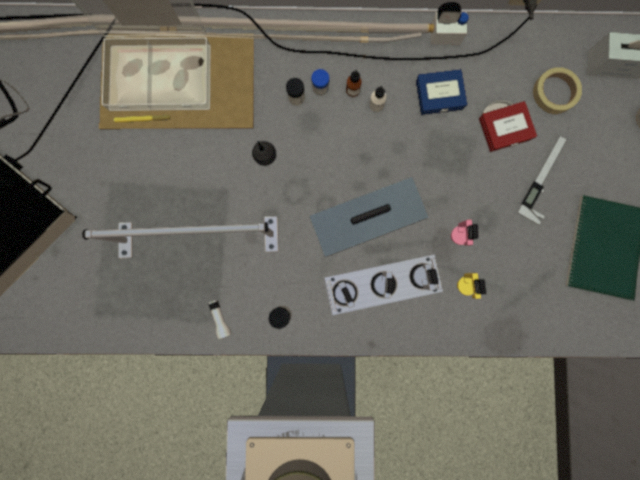

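The scene view shows three stoppers in the block at about (290,295), (330,315) and (375,335). The yellow and pink stoppers at the right are decoys. The cover lies beyond the block, and the bar runs along y. Next I measure poses from the depth data.

```bash
cat > meas.py <<'E'
from h import *
def cloud():
    A=[];C=[]
    for n in("scene","top"):
        p=camera(n); W=pts(p); m=~np.isnan(W[...,0]); A.append((W[m],p["color"][m].astype(int)))
    return A
def rect(xy):
    (c,s,a)=cv2.minAreaRect((xy*1000).astype(np.float32))
    if s[0]<s[1]: a-=90; s=s[::-1]
    return np.round(c,1),np.round(s,1),round((a+90)%180-90,1)
E
python3 - <<'E'
from meas import *
A=cloud()
for i,(W,C) in enumerate(A):
    print("cam",i)
    box=lambda lo,hi:np.all((W>lo)&(W<hi),1)
    b=box([.36,-.31,.040],[.52,-.03,.0475]); print("block top",b.sum(),rect(W[b][:,:2]), "z",np.median(W[b][:,2]))
    b=box([.45,.03,.145],[.63,.43,.17]); w=W[b]
    k=np.polyfit(w[:,1],w[:,0],1); print("bar",b.sum(),k,np.percentile(w,[1,99],0).round(3).tolist())
    b=box([.5,-.29,.018],[.69,0,.035]);b&=~((W[:,1]<-.3));print("cover",rect(W[b][:,:2]),np.median(W[b][:,2]))
    b=box([.54,-.2,.05],[.64,-.05,.09]);print("grip",b.sum(),rect(W[b][:,:2]),np.percentile(W[b][:,2],98))
    b=box([.36,-.31,.118],[.52,-.03,.18]); w=W[b];c=C[b]
    _,lab,cen=cv2.kmeans(w[:,:2].astype(np.float32),3,None,(3,50,1e-5),5,cv2.KMEANS_PP_CENTERS)
    for j in np.argsort(cen[:,1]):
        ww=w[lab[:,0]==j]; 
        hk=W[box([cen[j,0]-.035,cen[j,1]-.035,.056],[cen[j,0]+.035,cen[j,1]+.035,.112])]
        print("tab",len(ww),rect(ww[:,:2]),np.percentile(ww[:,2],[2,98]).round(3))
        top=ww[ww[:,2]>.143]; print("  top",len(top),rect(top[:,:2]) if len(top)>3 else "")
for n in("scene","top"):
    im=cv2.imread(f"pics/{n}0.png")
    c=im[255:370,255:415] if n=="scene" else im[250:320,320:450]
    cv2.imwrite(f"pics/c_{n}.png",cv2.resize(c,None,fx=5,fy=5,interpolation=cv2.INTER_CUBIC))
a=cv2.imread("pics/c_scene.png");b=cv2.imread("pics/c_top.png")
a=cv2.resize(a,(460,330));b=cv2.resize(b,(460,248));cv2.imwrite("pics/c.png",np.vstack([a,b]))
E
```

```text
cam 0
block top 2529 (array([ 442.1, -174.8]), array([241.8,  83.8]), -77.3) z 0.045142555634482995
bar 757 [-0.05262633  0.55151456] [[0.527, 0.059, 0.146], [0.556, 0.401, 0.16]]
cover (array([ 552.7, -160.7]), array([245.9, 185.9]), -69.1) 0.024049145191194055
grip 461 (array([ 589.3, -146.8]), array([89.8, 19.7]), -66.6) 0.06883413212014264
tab 230 (array([ 459.7, -258.6]), array([30.5, 13.4]), 9.8) [0.12  0.148]
  top 105 (array([ 460. , -258.8]), array([29.5, 12.3]), 13.6)
tab 265 (array([ 440.7, -176.9]), array([31.3, 13. ]), -8.4) [0.119 0.148]
  top 102 (array([ 441.6, -175.9]), array([29.8, 12.5]), -4.7)
tab 198 (array([423.6, -93.5]), array([30.6, 12.7]), 20.2) [0.119 0.148]
  top 86 (array([423.4, -93.6]), array([30.4, 11.3]), 24.3)
cam 1
block top 1937 (array([ 440.8, -174.4]), array([240.1,  80.1]), -77.7) z 0.04552393109336661
bar 1398 [-0.05103505  0.55308292] [[0.527, 0.062, 0.149], [0.556, 0.403, 0.161]]
cover (array([ 552.8, -159.3]), array([245.9, 177.3]), -68.8) 0.024520429426971524
grip 330 (array([ 589.1, -145. ]), array([89.3, 16.1]), -68.6) 0.0700370028792262
tab 153 (array([ 459.3, -256.6]), array([29.6, 13.5]), 10.4) [0.12 0.15]
  top 102 (array([ 459.4, -257.2]), array([29.6, 12.6]), 12.9)
tab 130 (array([ 441.3, -173.7]), array([29.3, 12.5]), -4.8) [0.123 0.151]
  top 97 (array([ 441.8, -174.3]), array([28.3, 11.5]), -1.0)
tab 111 (array([422.9, -91.2]), array([30., 13.]), 24.4) [0.128 0.15 ]
  top 97 (array([422.8, -91.3]), array([29.6, 11.9]), 26.9)
```

View pics/c.png

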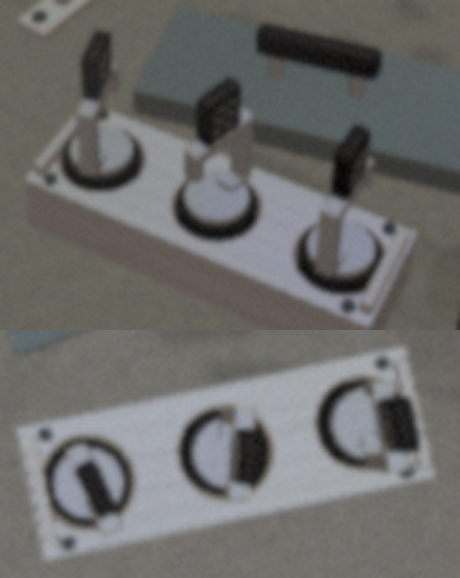

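```bash
cat >> h.py <<'E'
from scipy.spatial.transform import Rotation as R
def yaw():
    "world angle (deg) of tool y axis, and tilt vector"
    M=R.from_quat(monitor.get_obs()["ee_rot"]).as_matrix(); return np.degrees(np.arctan2(M[1,1],M[0,1])),M[:,0]
E
python3 - <<'E'
from meas import *
print(yaw())
for i,(W,C) in enumerate(cloud()):
    for nm,c,a in(("s1",(.4595,-.2575),13),("s2",(.4415,-.175),-3),("s3",(.423,-.0925),25.5)):
        d=W-np.r_[c,0]; a=np.radians(a)
        u=d[:,0]*np.cos(a)+d[:,1]*np.sin(a); v=-d[:,0]*np.sin(a)+d[:,1]*np.cos(a)
        for s in(-1,1):
            m=(s*u>.014)&(s*u<.030)&(abs(v)<.012)
            print(i,nm,s,"low",(m&(W[:,2]>.062)&(W[:,2]<.086)).sum(),"high",(m&(W[:,2]>.09)&(W[:,2]<.118)).sum())
    for y in(-.1,-.05,0,.03,.45,.5,.55):
        m=(abs(W[:,1]-y)<.02)&(W[:,0]>.2)&(W[:,0]<.7);print(y,W[m][:,2].max() if m.any() else None, W[m&(W[:,2]>.1)].min(0) if (m&(W[:,2]>.1)).any() else "")
E
```

```text
(np.float64(72.88452011681969), array([-5.32813296e-06,  6.66767023e-05, -9.99999998e-01]))
0 s1 -1 low 75 high 116
0 s1 1 low 0 high 24
0 s2 -1 low 0 high 93
0 s2 1 low 72 high 59
0 s3 -1 low 70 high 97
0 s3 1 low 0 high 25
-0.1 0.1488211206598753 [ 0.39689275 -0.10891001  0.10021812]
-0.05 0.05756868185050845 
0 0.07356806871818788 
0.03 0.07514053535634035 
0.45 0.004838733419654462 
0.5 0.26883629286469807 [0.55140839 0.48027786 0.10034859]
0.55 0.27949238227319173 [0.48910887 0.53002795 0.10026589]
1 s1 -1 low 16 high 47
1 s1 1 low 0 high 43
1 s2 -1 low 0 high 36
1 s2 1 low 10 high 42
1 s3 -1 low 1 high 29
1 s3 1 low 0 high 36
-0.1 0.1510948571217754 [ 0.39807993 -0.10673119  0.10011717]
-0.05 0.06013381552657182 
0 0.0266869522094213 
0.03 0.07802960506212409 
0.45 0.007655736830424975 
0.5 0.264491765973181 [0.55710321 0.48036133 0.10004509]
0.55 0.19944792060315653 [0.49608828 0.53009785 0.10000105]
```

Call:
step_arm:
  increments:
    - [0.05, 0.022, -0.027, 0.006, -0.12]
    - [0.05, 0.022, -0.027, 0.006, -0.12]
    - [0.05, 0.022, -0.027, 0.006, -0.12]
    - [0.05, 0.022, -0.027, 0.006, -0.12]
    - [0.05, 0.022, -0.027, 0.006, -0.12]
    - [0.05, 0.022, -0.027, 0.006, -0.12]
    - [0.05, 0.022, -0.027, 0.006, -0.12]
    - [0.05, 0.022, -0.027, 0.006, -0.12]
    - [0.05, 0.022, -0.027, 0.006, -0.12]
    - [0.05, 0.004, -0.036, 0, -0.12]
    - [0.05, 0.004, -0.036, 0, -0.12]
    - [0.05, 0.004, -0.036, 0, -0.12]

```text
clock: 2.0
position: [0.3941, 0.2446, 0.258]
ee_rot: [0.542, 0.455, -0.542, 0.455]
ft_force: [-0.4, 0.4, 0.4]
grip_width: 0.588
```

Call:
step_arm:
  increments:
    - [0.05, 0.004, -0.036, 0, -0.12]
    - [0.05, 0.004, -0.036, 0, -0.12]
    - [0.05, 0.004, -0.036, 0, -0.12]
    - [0.05, 0.004, -0.036, 0, -0.12]
    - [0.05, 0.004, -0.036, 0, -0.12]
    - [0.05, 0.004, -0.036, 0, -0.12]
    - [0.05, 0.004, -0.036, 0, -0.12]
    - [0.05, 0.004, -0.036, 0, -0.12]
    - [0.05, 0.004, -0.036, 0, 0]
    - [0.05, 0, 0, 0, 0]

```text
clock: 2.83
position: [0.4299, -0.0847, 0.2585]
ee_rot: [0.691, 0.152, -0.69, 0.152]
ft_force: [-0.0, 0.1, -0.7]
grip_width: 0.585
```

```bash
python3 -c "
from h import *
st();print(yaw())"
```

```text
{'clock': 2.8333, 'position': [0.4299, -0.0847, 0.2585], 'ee_rot': [0.6911, 0.1516, -0.6901, 0.1523], 'ft_force': [-0.04, 0.0912, -0.6975], 'torque': [-0.0056, -0.0087, -0.0291], 'grip_width': 0.5855, 'joint_pos': [-0.6053, -0.1864, 0.6195, 1.8621, 0.1094, 1.431, -1.1468]}
(np.float64(-65.18171639484981), array([ 1.64575527e-03, -5.41151405e-04, -9.99998499e-01]))
```

Call:
step_arm:
  increments:
    - [0.05, -0.007, -0.008, -0.03, 0.01]
    - [0.05, 0, 0, -0.035, 0]
    - [0.05, 0, 0, -0.035, 0]
    - [0.05, 0, 0, -0.028, 0]
    - [0.05, 0, 0, -0.013, 0]
    - [0.05, 0, 0, 0, 0]
    - [0.0, 0, 0, 0, 0]
    - [0.0, 0, 0, 0, 0]
    - [0, 0, 0, 0, 0]
    - [0, 0, 0, 0, 0]
    - [0, 0, 0, 0, 0]
  force: 45

```text
clock: 3.75
position: [0.4243, -0.0858, 0.1184]
ee_rot: [0.69, 0.159, -0.688, 0.159]
ft_force: [-0.5, -1.1, 7.1]
grip_width: 0.094
```

```bash
python3 - <<'E'
from h import *
st();print(yaw())
p=camera("scene");c=p["color"][240:390,240:440,::-1];cv2.imwrite("pics/g3.png",cv2.resize(c,None,fx=3,fy=3))
E
```

```text
{'clock': 3.75, 'position': [0.4243, -0.0858, 0.1184], 'ee_rot': [0.6901, 0.1586, -0.688, 0.1588], 'ft_force': [-0.4554, -1.1006, 7.0876], 'torque': [-0.2847, 0.0677, -0.02], 'grip_width': 0.0937, 'joint_pos': [-0.6, -0.0716, 0.6827, 2.0826, 0.0497, 1.1121, -1.0586]}
(np.float64(-64.06750784508161), array([ 2.99802930e-03,  3.76515332e-04, -9.99995435e-01]))
```

View pics/g3.png

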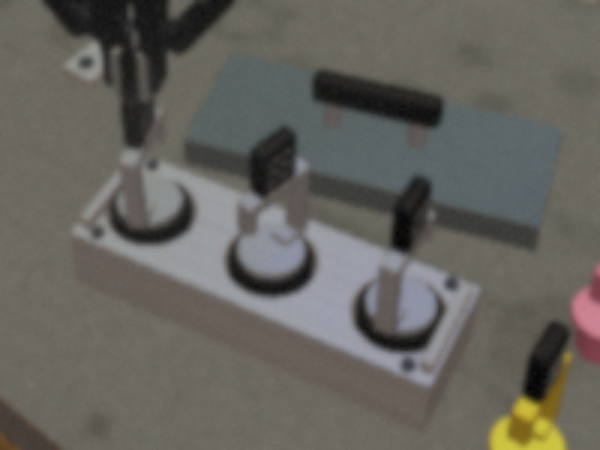

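Call:
step_arm:
  increments:
    - [0.03, 0, 0, 0, 0]
    - [0.03, 0, 0, 0, 0]
    - [0.03, 0, 0, 0, 0]
    - [0.03, 0, 0, 0, 0]
    - [0.03, 0, 0, 0, 0]

```text
clock: 4.22
position: [0.4229, -0.0856, 0.1169]
ee_rot: [-0.689, -0.159, 0.689, -0.159]
ft_force: [0.1, -1.0, 0.2]
grip_width: 0.349
```

Call:
step_arm:
  increments:
    - [0.03, -0.001, -0.006, 0.003, 0]
    - [0.03, 0, 0, 0, 0]
    - [0.03, 0, 0, 0, 0]
    - [0.03, 0, 0, 0, 0]

```text
clock: 4.55
position: [0.422, -0.0918, 0.12]
ee_rot: [0.689, 0.159, -0.689, 0.159]
ft_force: [1.1, -1.1, -0.7]
grip_width: 0.351
```

Call:
step_arm:
  increments:
    - [0, 0, 0, 0, 0]
    - [0, 0, 0, 0, 0]
    - [0, 0, 0, 0, 0]
    - [0, 0, 0, 0, 0]
    - [0, 0, 0, 0, 0]
    - [0, 0, 0, 0, 0]
  force: 45

```text
clock: 5.05
position: [0.4219, -0.0916, 0.1199]
ee_rot: [-0.689, -0.159, 0.689, -0.159]
ft_force: [-0.3, -0.3, -0.0]
grip_width: -0.0
```

```bash
python3 - <<'E'
from h import *
st();print(yaw())
p=camera("scene");c=p["color"][200:350,220:420,::-1]
q=camera("top");d=q["color"][240:330,310:460,::-1]
cv2.imwrite("pics/g4.png",np.hstack([cv2.resize(c,(400,300),interpolation=2),cv2.resize(d,(400,300),interpolation=2)]))
W=pts(p);m=(abs(W[...,0]-.423)<.05)&(abs(W[...,1]+.09)<.05)&(W[...,2]>.06)
E
```

```text
{'clock': 5.05, 'position': [0.4219, -0.0916, 0.1199], 'ee_rot': [-0.689, -0.1587, 0.6891, -0.1588], 'ft_force': [-0.2526, -0.3091, -0.0315], 'torque': [0.0173, 0.0214, 0.0438], 'grip_width': -0.0005, 'joint_pos': [-0.5941, -0.0747, 0.6891, 2.081, 0.0529, 1.1188, -1.0474]}
(np.float64(-64.05075890045781), array([-6.26441590e-06, -6.74697168e-05, -9.99999998e-01]))
```

View pics/g4.png

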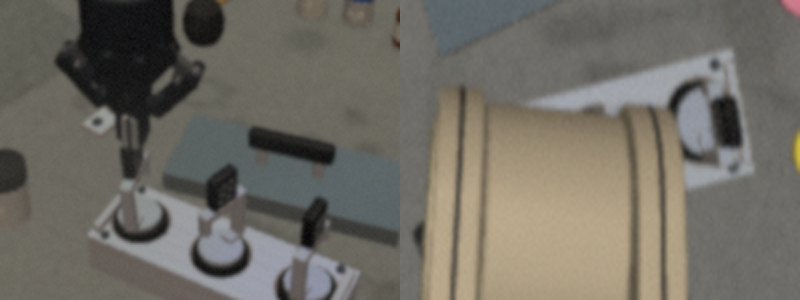

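```bash
python3 - <<'E'
from h import *
p=camera("scene");c=p["color"][215:325,235:345,::-1]
cv2.imwrite("pics/g5.png",cv2.resize(c,None,fx=5.4,fy=5.4,interpolation=2))
W=pts(p);m=(abs(W[...,0]-.423)<.06)&(abs(W[...,1]+.09)<.06)&(W[...,2]>.06)&(W[...,2]<.19)
w=W[m]
for z in np.arange(.06,.19,.01):
    k=w[(w[:,2]>=z)&(w[:,2]<z+.01)]; print(round(z,3),len(k),k.min(0).round(3)[:2],k.max(0).round(3)[:2],k.mean(0).round(3)[:2]) if len(k) else 0
E
```

```text
0.06 37 [ 0.397 -0.107] [ 0.432 -0.093] [ 0.404 -0.103]
0.07 25 [ 0.396 -0.107] [ 0.408 -0.096] [ 0.401 -0.103]
0.08 32 [ 0.396 -0.106] [ 0.44  -0.085] [ 0.401 -0.102]
0.09 44 [ 0.396 -0.106] [ 0.444 -0.084] [ 0.412 -0.097]
0.1 54 [ 0.395 -0.105] [ 0.446 -0.085] [ 0.412 -0.097]
0.11 87 [ 0.396 -0.105] [ 0.446 -0.081] [ 0.413 -0.095]
0.12 45 [ 0.406 -0.099] [ 0.434 -0.087] [ 0.416 -0.095]
0.13 47 [ 0.406 -0.1  ] [ 0.433 -0.088] [ 0.414 -0.095]
0.14 38 [ 0.405 -0.102] [ 0.422 -0.088] [ 0.411 -0.094]
0.15 48 [ 0.408 -0.107] [ 0.43  -0.083] [ 0.413 -0.097]
0.16 73 [ 0.407 -0.108] [ 0.43  -0.084] [ 0.414 -0.098]
0.17 75 [ 0.408 -0.107] [ 0.43  -0.084] [ 0.415 -0.098]
0.18 61 [ 0.405 -0.109] [ 0.422 -0.08 ] [ 0.413 -0.097]
```

View pics/g5.png

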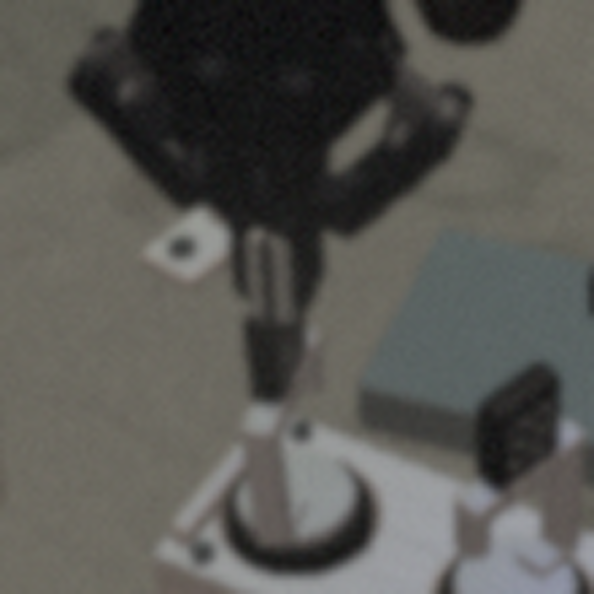

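Call:
step_arm:
  increments:
    - [0, 0, 0, 0.035, 0]
    - [0, 0, 0, 0.035, 0]
    - [0, 0, 0, 0.03, 0]
    - [0, 0, 0, 0, 0]
    - [0, 0, 0, 0, 0]

```text
clock: 5.62
position: [0.4229, -0.0916, 0.2213]
ee_rot: [0.69, 0.159, -0.688, 0.159]
ft_force: [0.1, -0.1, -2.1]
grip_width: -0.003
```

```bash
python3 - <<'E'
from h import *
st()
p=camera("scene");c=p["color"][175:325,215:365,::-1]
cv2.imwrite("pics/g6.png",cv2.resize(c,None,fx=4,fy=4,interpolation=2))
W=pts(p);m=(abs(W[...,0]-.423)<.06)&(abs(W[...,1]+.09)<.06)&(W[...,2]>.06)&(W[...,2]<.30)
w=W[m]
for z in np.arange(.1,.3,.01):
    k=w[(w[:,2]>=z)&(w[:,2]<z+.01)]; print(round(z,3),len(k),k.min(0).round(3)[:2],k.max(0).round(3)[:2],k.mean(0).round(3)[:2]) if len(k) else 0
E
```

```text
{'clock': 5.6167, 'position': [0.4229, -0.0916, 0.2213], 'ee_rot': [0.6902, 0.1587, -0.6879, 0.1588], 'ft_force': [0.1437, -0.1273, -2.1481], 'torque': [0.01, -0.0178, 0.0295], 'grip_width': -0.0035, 'joint_pos': [-0.6017, -0.1865, 0.641, 1.9373, 0.1131, 1.3526, -1.1112]}
0.1 60 [ 0.395 -0.105] [ 0.445 -0.086] [ 0.411 -0.098]
0.11 80 [ 0.395 -0.105] [ 0.446 -0.082] [ 0.415 -0.095]
0.12 48 [ 0.406 -0.1  ] [ 0.436 -0.087] [ 0.416 -0.095]
0.13 50 [ 0.406 -0.099] [ 0.434 -0.088] [ 0.416 -0.094]
0.14 102 [ 0.405 -0.099] [ 0.434 -0.077] [ 0.419 -0.09 ]
0.24 2 [ 0.419 -0.101] [ 0.424 -0.098] [ 0.421 -0.1  ]
0.25 49 [ 0.408 -0.107] [ 0.42  -0.084] [ 0.413 -0.098]
0.26 90 [ 0.408 -0.109] [ 0.434 -0.083] [ 0.416 -0.098]
0.27 101 [ 0.408 -0.108] [ 0.434 -0.082] [ 0.416 -0.098]
0.28 81 [ 0.406 -0.108] [ 0.43  -0.084] [ 0.414 -0.098]
0.29 175 [ 0.396 -0.128] [ 0.426 -0.069] [ 0.413 -0.097]
```

View pics/g6.png

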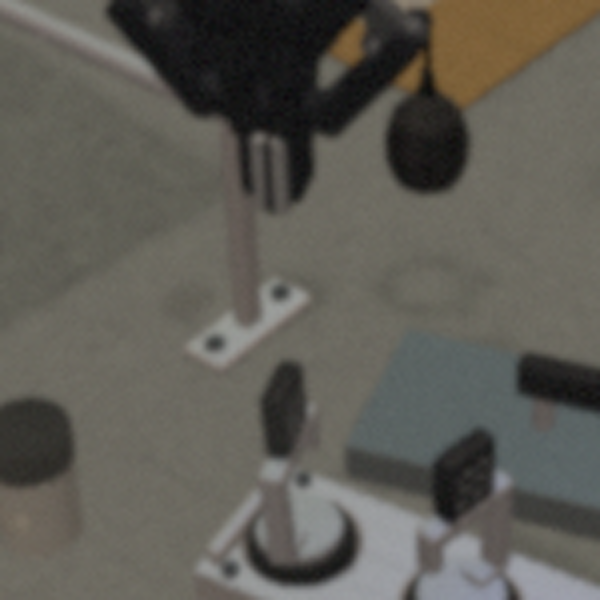

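The pads end about 29 mm higher than the reported TCP (tips at z≈0.250 when it reads 0.221). That explains the missed grip, so I'll apply this offset from here on.

Call:
step_arm:
  increments:
    - [0.05, 0, 0, 0, 0]
    - [0.05, 0, 0, -0.02, 0]
    - [0.05, 0, 0, -0.035, 0]
    - [0.05, 0, 0, -0.035, 0]
    - [0.05, 0, 0, -0.025, 0]
    - [0.05, 0, 0, -0.013, 0]
    - [0.05, 0, 0, 0, 0]
    - [0.05, 0, 0, 0, 0]

```text
clock: 6.33
position: [0.421, -0.0919, 0.0912]
ee_rot: [-0.688, -0.158, 0.69, -0.159]
ft_force: [0.9, 0.0, 0.3]
grip_width: 0.584
```

Call:
step_arm:
  increments:
    - [0, 0, 0, 0, 0]
    - [0, 0, 0, 0, 0]
    - [0, 0, 0, 0, 0]
    - [0, 0, 0, 0, 0]
    - [0, 0, 0, 0, 0]
    - [0, 0, 0, 0, 0]
  force: 45

```text
clock: 6.83
position: [0.4224, -0.0919, 0.0923]
ee_rot: [0.689, 0.159, -0.689, 0.159]
ft_force: [2.2, -2.2, 0.7]
grip_width: 0.131
```

```bash
python3 -c "
from h import *
st();print(yaw())"
```

```text
{'clock': 6.8333, 'position': [0.4224, -0.0919, 0.0923], 'ee_rot': [0.6894, 0.1586, -0.6887, 0.159], 'ft_force': [2.248, -2.2203, 0.6832], 'torque': [-0.4595, -0.3329, 0.2277], 'grip_width': 0.131, 'joint_pos': [-0.599, -0.0293, 0.7106, 2.1127, 0.0222, 1.05, -1.0174]}
(np.float64(-64.04731412836418), array([ 1.18456237e-03, -2.76683153e-04, -9.99999260e-01]))
```

Call:
step_arm:
  increments:
    - [0, 0, 0, 0.0003, -0.12]
    - [0, 0, 0, 0.0003, -0.12]
    - [0, 0, 0, 0.0003, -0.12]
    - [0, 0, 0, 0.0003, -0.12]
    - [0, 0, 0, 0.0003, -0.12]
    - [0, 0, 0, 0.0003, -0.12]
    - [0, 0, 0, 0.0003, 0.12]
    - [0, 0, 0, 0.0003, 0.12]
    - [0, 0, 0, 0.0003, 0.12]
    - [0, 0, 0, 0.0003, 0.12]
    - [0, 0, 0, 0.0003, 0.12]
    - [0, 0, 0, 0.0003, 0.12]

```text
clock: 7.83
position: [0.4219, -0.092, 0.0954]
ee_rot: [0.689, 0.16, -0.689, 0.161]
ft_force: [2.4, -2.3, -5.6]
grip_width: 0.131
```

```bash
python3 -c "
from h import *
st();print(yaw())"
```

```text
{'clock': 7.8333, 'position': [0.4219, -0.092, 0.0954], 'ee_rot': [0.6887, 0.1604, -0.6887, 0.1606], 'ft_force': [2.4492, -2.3423, -5.5517], 'torque': [-0.7208, -0.5698, -0.3152], 'grip_width': 0.1312, 'joint_pos': [-0.6011, -0.0353, 0.7109, 2.1098, 0.0268, 1.0586, -1.0165]}
(np.float64(-63.7667806387823), array([ 9.03066463e-05, -3.14677166e-04, -9.99999946e-01]))
```

Call:
step_arm:
  increments:
    - [0, 0, 0, 0, -0.12]
    - [0, 0, 0, 0, -0.12]
    - [0, 0, 0, 0, -0.12]
    - [0, 0, 0, 0, -0.12]
    - [0, 0, 0, 0, -0.12]
    - [0, 0, 0, 0, -0.12]
    - [0, 0, 0, 0, -0.12]
    - [0, 0, 0, 0, -0.12]
    - [0, 0, 0, 0, -0.12]

```text
clock: 8.58
position: [0.4222, -0.0903, 0.0955]
ee_rot: [-0.672, 0.219, 0.672, 0.22]
ft_force: [1.5, 5.1, -2.9]
grip_width: 0.131
```

Call:
step_arm:
  increments:
    - [0, 0, 0, 0.0001, 0.12]
    - [0, 0, 0, 0.0001, 0.12]
    - [0, 0, 0, 0.0001, 0.12]
    - [0, 0, 0, 0.0001, 0.12]
    - [0, 0, 0, 0.0001, 0.12]
    - [0, 0, 0, 0.0001, 0.12]
    - [0, 0, 0, 0.0001, 0.12]
    - [0, 0, 0, 0.0001, 0.12]
    - [0, 0, 0, 0.0001, 0.12]

```text
clock: 9.33
position: [0.4219, -0.0919, 0.0963]
ee_rot: [0.689, 0.16, -0.689, 0.161]
ft_force: [1.2, -2.2, -2.8]
grip_width: 0.131
```

Call:
step_arm:
  increments:
    - [0, 0, 0, 0.0002, 0.12]
    - [0, 0, 0, 0.0002, 0.12]
    - [0, 0, 0, 0.0002, 0.12]
    - [0, 0, 0, 0.0002, 0.12]
    - [0, 0, 0, 0.0002, 0.12]
    - [0, 0, 0, 0.0002, 0.12]
    - [0, 0, 0, 0.0002, 0.12]
    - [0, 0, 0, 0.0002, 0.12]
    - [0, 0, 0, 0.0002, 0.12]
    - [0, 0, 0, 0.0002, 0.12]
    - [0, 0, 0, 0.0002, 0.12]
    - [0, 0, 0, 0.0002, 0.12]

```text
clock: 10.33
position: [0.423, -0.0926, 0.0992]
ee_rot: [0.412, 0.574, -0.412, 0.576]
ft_force: [4.8, -3.4, -3.5]
grip_width: 0.131
```

Call:
step_arm:
  increments:
    - [0, 0, 0, 0.0002, -0.12]
    - [0, 0, 0, 0.0002, -0.12]
    - [0, 0, 0, 0.0002, -0.12]
    - [0, 0, 0, 0.0002, -0.12]
    - [0, 0, 0, 0.0002, -0.12]
    - [0, 0, 0, 0.0002, -0.12]
    - [0, 0, 0, 0.0002, -0.12]
    - [0, 0, 0, 0.0002, -0.12]
    - [0, 0, 0, 0.0002, -0.12]
    - [0, 0, 0, 0.0002, -0.12]
    - [0, 0, 0, 0.0002, -0.12]
    - [0, 0, 0, 0.0002, -0.12]

```text
clock: 11.33
position: [0.4224, -0.0916, 0.1013]
ee_rot: [0.69, 0.157, -0.689, 0.157]
ft_force: [3.6, -1.1, -4.3]
grip_width: 0.13
```

Call:
step_arm:
  increments:
    - [0, 0, 0, 0.0002, 0.12]
    - [0, 0, 0, 0.0002, 0.12]
    - [0, 0, 0, 0.0002, 0.12]
    - [0, 0, 0, 0.0002, 0.12]
    - [0, 0, 0, 0.0002, 0.12]
    - [0, 0, 0, 0.0002, 0.12]
    - [0, 0, 0, 0.0002, 0.12]
    - [0, 0, 0, 0.0002, 0.12]
    - [0, 0, 0, 0.0002, 0.12]
    - [0, 0, 0, 0.0002, 0.12]
    - [0, 0, 0, 0.0002, 0.12]
    - [0, 0, 0, 0.0002, 0.12]

```text
clock: 12.33
position: [0.423, -0.0924, 0.104]
ee_rot: [0.412, 0.574, -0.412, 0.576]
ft_force: [5.3, -4.5, -4.2]
grip_width: 0.132
```

Call:
step_arm:
  increments:
    - [0, 0, 0, 0.0002, -0.12]
    - [0, 0, 0, 0.0002, -0.12]
    - [0, 0, 0, 0.0002, -0.12]
    - [0, 0, 0, 0.0002, -0.12]
    - [0, 0, 0, 0.0002, -0.12]
    - [0, 0, 0, 0.0002, -0.12]
    - [0, 0, 0, 0.0002, -0.12]
    - [0, 0, 0, 0.0002, -0.12]
    - [0, 0, 0, 0.0002, -0.12]
    - [0, 0, 0, 0.0002, -0.12]
    - [0, 0, 0, 0.0002, -0.12]
    - [0, 0, 0, 0.0002, -0.12]

```text
clock: 13.33
position: [0.4224, -0.0916, 0.1061]
ee_rot: [0.69, 0.157, -0.689, 0.157]
ft_force: [3.0, -0.1, -4.4]
grip_width: 0.134
```

Call:
step_arm:
  increments:
    - [0, 0, 0, 0.0002, 0.12]
    - [0, 0, 0, 0.0002, 0.12]
    - [0, 0, 0, 0.0002, 0.12]
    - [0, 0, 0, 0.0002, 0.12]
    - [0, 0, 0, 0.0002, 0.12]
    - [0, 0, 0, 0.0002, 0.12]
    - [0, 0, 0, 0.0002, 0.12]
    - [0, 0, 0, 0.0002, 0.12]
    - [0, 0, 0, 0.0002, 0.12]
    - [0, 0, 0, 0.0002, 0.12]
    - [0, 0, 0, 0.0002, 0.12]
    - [0, 0, 0, 0.0002, 0.12]

```text
clock: 14.33
position: [0.423, -0.0923, 0.1088]
ee_rot: [0.412, 0.574, -0.412, 0.576]
ft_force: [3.8, -3.6, -3.4]
grip_width: 0.129
```

Call:
step_arm:
  increments:
    - [0, 0, 0, 0.0002, -0.12]
    - [0, 0, 0, 0.0002, -0.12]
    - [0, 0, 0, 0.0002, -0.12]
    - [0, 0, 0, 0.0002, -0.12]
    - [0, 0, 0, 0.0002, -0.12]
    - [0, 0, 0, 0.0002, -0.12]
    - [0, 0, 0, 0.0002, -0.12]
    - [0, 0, 0, 0.0002, -0.12]
    - [0, 0, 0, 0.0002, -0.12]
    - [0, 0, 0, 0.0002, -0.12]
    - [0, 0, 0, 0.0002, -0.12]
    - [0, 0, 0, 0.0002, -0.12]

```text
clock: 15.33
position: [0.4224, -0.0917, 0.1111]
ee_rot: [0.69, 0.156, -0.689, 0.157]
ft_force: [1.5, -0.3, -1.3]
grip_width: 0.128
```

Call:
step_arm:
  increments:
    - [0, 0, 0, 0.0003, 0.12]
    - [0, 0, 0, 0.0003, 0.12]
    - [0, 0, 0, 0.0003, 0.12]
    - [0, 0, 0, 0.0003, 0.12]
    - [0, 0, 0, 0.0003, 0.12]
    - [0, 0, 0, 0.0003, 0.12]
    - [0, 0, 0, 0.0003, -0.12]
    - [0, 0, 0, 0.0003, -0.12]
    - [0, 0, 0, 0.0003, -0.12]
    - [0, 0, 0, 0.0003, -0.12]
    - [0, 0, 0, 0.0003, -0.12]
    - [0, 0, 0, 0.0003, -0.12]

```text
clock: 16.33
position: [0.4223, -0.0916, 0.1146]
ee_rot: [0.69, 0.157, -0.689, 0.157]
ft_force: [1.9, -0.1, -1.4]
grip_width: 0.132
```

```bash
python3 -c "
from h import *
st();print(yaw())"
```

```text
{'clock': 16.3333, 'position': [0.4223, -0.0916, 0.1146], 'ee_rot': [0.6899, 0.1566, -0.6892, 0.1567], 'ft_force': [1.9193, -0.1433, -1.4337], 'torque': [-0.132, -0.7226, 0.047], 'grip_width': 0.1316, 'joint_pos': [-0.5872, -0.0656, 0.6857, 2.0872, 0.0463, 1.1048, -1.0475]}
(np.float64(-64.40663696513762), array([ 9.26638959e-04,  1.00873623e-04, -9.99999566e-01]))
```

Call:
step_arm:
  increments:
    - [0, 0, 0, 0.003, 0]
    - [0, 0, 0, 0.004, 0]
    - [0, 0, 0, 0.01, 0]
    - [0, 0, 0, 0.018, 0]
    - [0, 0, 0, 0.0185, 0]
    - [0, 0, 0.01, 0, -0.065]
    - [0, 0.003, 0.03, 0, -0.065]
    - [0, 0.003, 0.03, 0, -0.065]
    - [0, 0.003, 0.03, 0, -0.065]
    - [0, 0.003, 0.03, 0, -0.065]
    - [0, 0.003, 0.03, 0, -0.07]
    - [0, 0.003, 0.03, 0, 0]

```text
clock: 17.33
position: [0.4398, 0.0998, 0.1688]
ee_rot: [0.707, 0.02, -0.707, 0.02]
ft_force: [1.0, -0.5, -1.9]
grip_width: 0.135
```

Call:
step_arm:
  increments:
    - [0, 0.003, 0.03, 0, 0]
    - [0, 0.003, 0.03, 0, 0]
    - [0, 0.003, 0.03, 0, 0]
    - [0, 0.003, 0.03, 0, 0]
    - [0, 0.003, 0.03, 0, 0]
    - [0, 0, 0.03, 0, 0]
    - [0, 0, 0.03, 0, 0]
    - [0, 0, 0.012, 0, 0]
    - [0, 0, 0, 0, 0]
    - [0, 0, 0, 0, 0]

```text
clock: 18.17
position: [0.4548, 0.3203, 0.1682]
ee_rot: [-0.707, -0.021, 0.707, -0.022]
ft_force: [1.4, -1.3, -2.1]
grip_width: 0.127
```

```bash
python3 - <<'E'
from h import *
st();print(yaw())
p=camera("scene")
cv2.imwrite("pics/g7.png",cv2.resize(p["color"][90:290,100:340,::-1],None,fx=3,fy=3,interpolation=2))
E
```

```text
{'clock': 18.1667, 'position': [0.4548, 0.3203, 0.1682], 'ee_rot': [-0.7067, -0.0211, 0.7068, -0.0219], 'ft_force': [1.3601, -1.2956, -2.0678], 'torque': [-0.0562, -0.0041, -0.0144], 'grip_width': 0.1272, 'joint_pos': [-0.9217, 0.2021, 0.2575, 1.7086, -0.0533, 1.2385, -2.1618]}
(np.float64(-86.51569437003747), array([-1.43775315e-04, -1.05500778e-03, -9.99999433e-01]))
```

View pics/g7.png

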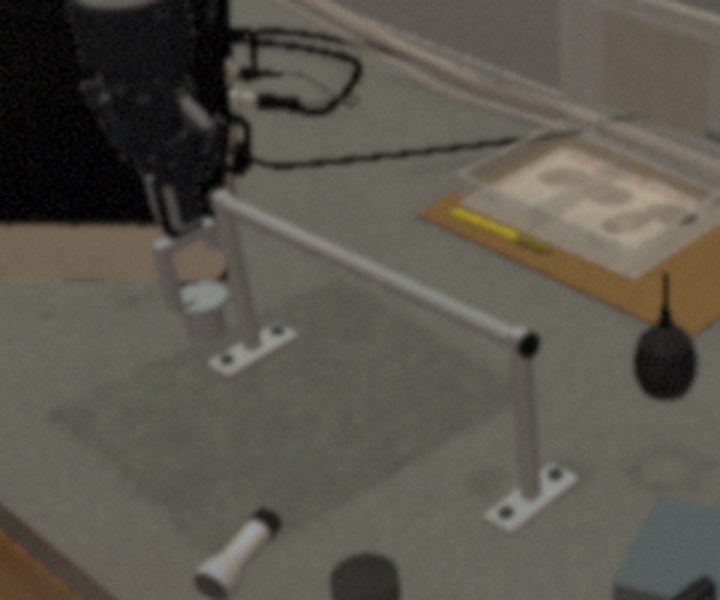

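The stopper hangs straight in the gripper at about (200,270) with its mouth facing the bar. I'll run it over the bar now.

Call:
step_arm:
  increments:
    - [0, 0.02, 0, 0, 0]
    - [0, 0.02, 0, 0, 0]
    - [0, 0.016, 0, 0, 0]
    - [0, 0.014, 0, 0, 0]
    - [0, 0.012, 0, 0, 0]
    - [0, 0, 0, 0, 0]
    - [0, 0, 0, 0, 0]

```text
clock: 18.8
position: [0.5374, 0.3186, 0.1681]
ee_rot: [-0.707, -0.02, 0.707, -0.02]
ft_force: [-0.1, -0.3, -2.0]
grip_width: 0.129
```

Call:
step_arm:
  increments:
    - [0, 0, 0, -0.008, 0]
    - [0, 0, 0, -0.006, 0]
    - [0, 0, 0, -0.004, 0]
    - [0, 0, 0, -0.003, 0]
    - [0, 0, 0, 0, 0]
    - [0, 0, 0, 0, 0]

```text
clock: 19.3
position: [0.5362, 0.3203, 0.1479]
ee_rot: [-0.707, -0.021, 0.707, -0.021]
ft_force: [-6.0, -3.5, 9.1]
grip_width: 0.128
```

```bash
python3 - <<'E'
from h import *
st();print(yaw())
p=camera("scene");W=pts(p)
m=(W[...,0]>.47)&(W[...,0]<.6)&(abs(W[...,1]-.32)<.035)&(W[...,2]>.08)&(W[...,2]<.2);w=W[m]
for z in np.arange(.08,.2,.01):
    k=w[(w[:,2]>=z)&(w[:,2]<z+.01)]; print(round(z,3),len(k),k.min(0).round(3)[:2],k.max(0).round(3)[:2]) if len(k) else 0
E
```

```text
{'clock': 19.3, 'position': [0.5362, 0.3203, 0.1479], 'ee_rot': [-0.7065, -0.0206, 0.7071, -0.0206], 'ft_force': [-5.9529, -3.4759, 9.1112], 'torque': [-0.7628, 1.4189, 0.0021], 'grip_width': 0.1279, 'joint_pos': [-0.8366, 0.3693, 0.2878, 1.5511, -0.1092, 1.2377, -2.0439]}
(np.float64(-86.66085981988331), array([-8.29998028e-04,  1.10720337e-04, -9.99999649e-01]))
0.08 38 [0.521 0.301] [0.543 0.326]
0.09 42 [0.52  0.302] [0.547 0.326]
0.1 41 [0.515 0.298] [0.554 0.334]
0.11 110 [0.508 0.296] [0.556 0.337]
0.12 21 [0.508 0.31 ] [0.518 0.325]
0.13 21 [0.508 0.31 ] [0.519 0.321]
0.14 45 [0.508 0.288] [0.561 0.354]
0.15 110 [0.508 0.285] [0.561 0.354]
0.16 84 [0.509 0.31 ] [0.561 0.325]
0.17 36 [0.521 0.304] [0.55  0.332]
0.18 53 [0.521 0.298] [0.544 0.331]
0.19 57 [0.521 0.296] [0.543 0.338]
```

Call:
step_arm:
  increments:
    - [0, 0, 0, 0.002, 0]
    - [0, 0, 0, 0, 0]
    - [0.04, 0, 0, 0, 0]
    - [0.04, 0, 0, 0, 0]
    - [0.04, 0, 0, 0, 0]
    - [0.04, 0, 0, 0, 0]

```text
clock: 19.85
position: [0.537, 0.3204, 0.1489]
ee_rot: [0.707, 0.02, -0.707, 0.02]
ft_force: [-0.3, -0.8, 0.5]
grip_width: 0.468
```

Call:
step_arm:
  increments:
    - [0.04, 0, 0, 0.02, 0]
    - [0.04, 0, 0, 0.035, 0]
    - [0.04, 0, 0, 0.035, 0]
    - [0.04, 0, -0.03, 0.02, 0]
    - [0.04, -0.01, -0.036, 0.01, 0]
    - [0.04, -0.01, -0.036, 0, 0]
    - [0.04, -0.01, -0.036, 0, 0]
    - [0.04, -0.01, -0.036, 0, 0]

```text
clock: 20.52
position: [0.4964, 0.1447, 0.2691]
ee_rot: [0.707, 0.021, -0.707, 0.02]
ft_force: [0.8, -0.6, 0.0]
grip_width: 0.469
```

```bash
python3 - <<'E'
from meas import *
st();print(yaw())
p=camera("scene");cv2.imwrite("pics/h1.png",cv2.resize(p["color"][90:290,100:340,::-1],None,fx=3,fy=3,interpolation=2))
for n in("scene","top"):
    W=pts(camera(n)).reshape(-1,3);W=W[~np.isnan(W[:,0])]
    b=W[np.all((W>[.47,.27,.174])&(W<[.61,.38,.22]),1)];print(n,len(b),rect(b[:,:2]) if len(b)>4 else"",b[:,2].max() if len(b) else"")
E
```

```text
{'clock': 20.5167, 'position': [0.4964, 0.1447, 0.2691], 'ee_rot': [0.707, 0.0206, -0.7066, 0.0203], 'ft_force': [0.7993, -0.5632, 0.0297], 'torque': [-0.0335, -0.0519, -0.0022], 'grip_width': 0.4693, 'joint_pos': [-0.7292, 0.0531, 0.3751, 1.6586, -0.0197, 1.433, -1.8649]}
(np.float64(-86.6873621448017), array([ 6.00398387e-04,  3.46376502e-04, -9.99999760e-01]))
scene 163 (array([534.9, 316.2]), array([31.3, 14.2]), -6.8) 0.2038477266580131
top 0
```

View pics/h1.png

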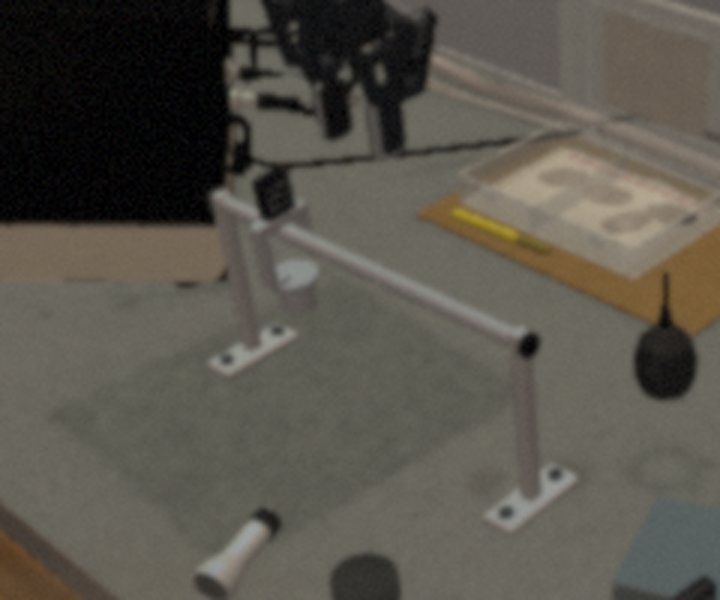

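Call:
step_arm:
  increments:
    - [0.05, -0.006, -0.03, 0, -0.05]
    - [0.05, -0.006, -0.036, 0, -0.06]
    - [0.05, -0.006, -0.036, 0, 0]
    - [0.05, -0.006, -0.036, 0, 0]
    - [0.05, -0.006, -0.036, 0, 0]
    - [0.05, -0.006, -0.036, 0, 0]
    - [0.05, -0.006, -0.036, 0, 0]
    - [0.05, -0.006, -0.036, 0, 0]
    - [0.05, -0.006, -0.036, -0.02, 0]
    - [0.05, -0.002, -0.002, -0.03, 0]
    - [0.05, 0, 0, 0, 0]
    - [0.05, 0, 0, 0, 0]

```text
clock: 21.67
position: [0.4408, -0.1728, 0.2186]
ee_rot: [-0.706, 0.018, 0.708, 0.018]
ft_force: [0.2, 0.1, 0.1]
grip_width: 0.586
```

Call:
step_arm:
  increments:
    - [0.05, 0, -0.002, -0.035, 0]
    - [0.05, 0, 0, -0.035, 0]
    - [0.05, 0, 0, -0.03, 0]
    - [0.05, 0, 0, -0.018, 0]
    - [0.05, 0, 0, -0.0085, 0]
    - [0.05, 0, 0, 0, 0]
    - [0, 0, 0, 0, 0]
    - [0, 0, 0, 0, 0]
    - [0, 0, 0, 0, 0]
    - [0, 0, 0, 0, 0]
    - [0, 0, 0, 0, 0]

```text
clock: 22.58
position: [0.4419, -0.1752, 0.0934]
ee_rot: [0.708, -0.018, -0.706, -0.018]
ft_force: [0.3, 2.4, 5.4]
grip_width: 0.128
```

```bash
python3 -c "
from h import *
st();print(yaw())"
```

```text
{'clock': 22.5833, 'position': [0.4419, -0.1752, 0.0934], 'ee_rot': [0.7076, -0.0179, -0.7062, -0.0184], 'ft_force': [0.3091, 2.4481, 5.431], 'torque': [0.8424, -0.0184, 0.3244], 'grip_width': 0.1284, 'joint_pos': [-0.4149, 0.1019, 0.7414, 2.0137, -0.0806, 1.0523, -1.2583]}
(np.float64(-92.93670017670786), array([ 1.97759966e-03,  6.56080652e-04, -9.99997829e-01]))
```

Call:
step_arm:
  increments:
    - [0, 0, 0, 0.0004, 0.12]
    - [0, 0, 0, 0.0004, 0.12]
    - [0, 0, 0, 0.0004, 0.12]
    - [0, 0, 0, 0.0004, 0.12]
    - [0, 0, 0, 0.0003, 0.12]
    - [0, 0, 0, 0.0003, 0.12]
    - [0, 0, 0, 0.0003, 0.12]
    - [0, 0, 0, 0.0003, 0.12]
    - [0, 0, 0, 0.0003, 0.12]
    - [0, 0, 0, 0.0003, 0.12]
    - [0, 0, 0, 0.0003, 0.12]
    - [0, 0, 0, 0.0003, 0.12]

```text
clock: 23.58
position: [0.4417, -0.1759, 0.0966]
ee_rot: [0.543, 0.453, -0.542, 0.454]
ft_force: [4.1, 0.0, -4.9]
grip_width: 0.132
```

Call:
step_arm:
  increments:
    - [0, 0, 0, 0.0002, -0.12]
    - [0, 0, 0, 0.0002, -0.12]
    - [0, 0, 0, 0.0002, -0.12]
    - [0, 0, 0, 0.0002, -0.12]
    - [0, 0, 0, 0.0002, -0.12]
    - [0, 0, 0, 0.0002, -0.12]
    - [0, 0, 0, 0.0002, -0.12]
    - [0, 0, 0, 0.0002, -0.12]
    - [0, 0, 0, 0.0002, -0.12]
    - [0, 0, 0, 0.0002, -0.12]
    - [0, 0, 0, 0.0002, -0.12]
    - [0, 0, 0, 0.0002, -0.12]

```text
clock: 24.58
position: [0.4411, -0.1753, 0.0988]
ee_rot: [0.707, -0.02, -0.707, -0.02]
ft_force: [1.2, 2.4, -4.5]
grip_width: 0.13
```

Call:
step_arm:
  increments:
    - [0, 0, 0, 0.0002, 0.12]
    - [0, 0, 0, 0.0002, 0.12]
    - [0, 0, 0, 0.0002, 0.12]
    - [0, 0, 0, 0.0002, 0.12]
    - [0, 0, 0, 0.0002, 0.12]
    - [0, 0, 0, 0.0002, 0.12]
    - [0, 0, 0, 0.0002, 0.12]
    - [0, 0, 0, 0.0002, 0.12]
    - [0, 0, 0, 0.0002, 0.12]
    - [0, 0, 0, 0.0002, 0.12]
    - [0, 0, 0, 0.0002, 0.12]
    - [0, 0, 0, 0.0002, 0.12]

```text
clock: 25.58
position: [0.4417, -0.1759, 0.1015]
ee_rot: [0.543, 0.453, -0.542, 0.454]
ft_force: [3.9, -0.4, -4.7]
grip_width: 0.127
```

Call:
step_arm:
  increments:
    - [0, 0, 0, 0.0002, -0.12]
    - [0, 0, 0, 0.0002, -0.12]
    - [0, 0, 0, 0.0002, -0.12]
    - [0, 0, 0, 0.0002, -0.12]
    - [0, 0, 0, 0.0002, -0.12]
    - [0, 0, 0, 0.0002, -0.12]
    - [0, 0, 0, 0.0002, -0.12]
    - [0, 0, 0, 0.0002, -0.12]
    - [0, 0, 0, 0.0002, -0.12]
    - [0, 0, 0, 0.0002, -0.12]
    - [0, 0, 0, 0.0002, -0.12]
    - [0, 0, 0, 0.0002, -0.12]

```text
clock: 26.58
position: [0.4411, -0.1753, 0.1036]
ee_rot: [0.707, -0.02, -0.707, -0.02]
ft_force: [1.4, 3.3, -4.4]
grip_width: 0.129
```

Call:
step_arm:
  increments:
    - [0, 0, 0, 0.0002, 0.12]
    - [0, 0, 0, 0.0002, 0.12]
    - [0, 0, 0, 0.0002, 0.12]
    - [0, 0, 0, 0.0002, 0.12]
    - [0, 0, 0, 0.0002, 0.12]
    - [0, 0, 0, 0.0002, 0.12]
    - [0, 0, 0, 0.0002, 0.12]
    - [0, 0, 0, 0.0002, 0.12]
    - [0, 0, 0, 0.0002, 0.12]
    - [0, 0, 0, 0.0002, 0.12]
    - [0, 0, 0, 0.0002, 0.12]
    - [0, 0, 0, 0.0002, 0.12]

```text
clock: 27.58
position: [0.4417, -0.1759, 0.1063]
ee_rot: [0.543, 0.453, -0.542, 0.454]
ft_force: [3.7, -0.3, -3.8]
grip_width: 0.131
```

Call:
step_arm:
  increments:
    - [0, 0, 0, 0.0002, -0.12]
    - [0, 0, 0, 0.0002, -0.12]
    - [0, 0, 0, 0.0002, -0.12]
    - [0, 0, 0, 0.0002, -0.12]
    - [0, 0, 0, 0.0002, -0.12]
    - [0, 0, 0, 0.0002, -0.12]
    - [0, 0, 0, 0.0002, -0.12]
    - [0, 0, 0, 0.0002, -0.12]
    - [0, 0, 0, 0.0002, -0.12]
    - [0, 0, 0, 0.0002, -0.12]
    - [0, 0, 0, 0.0002, -0.12]
    - [0, 0, 0, 0.0002, -0.12]

```text
clock: 28.58
position: [0.4411, -0.1753, 0.1084]
ee_rot: [0.707, -0.02, -0.707, -0.02]
ft_force: [1.6, 1.6, -3.5]
grip_width: 0.13
```

Call:
step_arm:
  increments:
    - [0, 0, 0, 0.0002, 0.12]
    - [0, 0, 0, 0.0002, 0.12]
    - [0, 0, 0, 0.0002, 0.12]
    - [0, 0, 0, 0.0002, 0.12]
    - [0, 0, 0, 0.0002, 0.12]
    - [0, 0, 0, 0.0002, 0.12]
    - [0, 0, 0, 0.0002, 0.12]
    - [0, 0, 0, 0.0002, 0.12]
    - [0, 0, 0, 0.0002, 0.12]
    - [0, 0, 0, 0.0002, 0.12]
    - [0, 0, 0, 0.0002, 0.12]
    - [0, 0, 0, 0.0002, 0.12]

```text
clock: 29.58
position: [0.4418, -0.1759, 0.1112]
ee_rot: [0.543, 0.453, -0.542, 0.454]
ft_force: [3.4, -0.3, -2.9]
grip_width: 0.134
```

Call:
step_arm:
  increments:
    - [0, 0, 0, 0.0002, 0.12]
    - [0, 0, 0, 0.0002, 0.12]
    - [0, 0, 0, 0.0002, 0.12]
    - [0, 0, 0, 0.0003, 0.12]
    - [0, 0, 0, 0.0003, 0.12]
    - [0, 0, 0, 0.0003, 0.12]
    - [0, 0, 0, 0.0003, 0.12]
    - [0, 0, 0, 0.0003, 0.12]
    - [0, 0, 0, 0.0003, 0.12]
    - [0, 0, 0, 0.0003, 0.12]
    - [0, 0, 0, 0.0003, 0.12]
    - [0, 0, 0, 0.0003, 0.12]

```text
clock: 30.58
position: [0.4418, -0.175, 0.1145]
ee_rot: [0.109, 0.698, -0.108, 0.699]
ft_force: [3.5, 3.2, -2.9]
grip_width: 0.131
```

Call:
step_arm:
  increments:
    - [0, 0, 0, 0.0003, 0.12]
    - [0, 0, 0, 0.0003, 0.12]
    - [0, 0, 0, 0.0003, 0.12]
    - [0, 0, 0, 0.001, 0]
    - [0, 0, 0, 0.001, 0]
    - [0, 0, 0, 0.001, 0]

```text
clock: 31.08
position: [0.4413, -0.1758, 0.1183]
ee_rot: [-0.015, 0.707, 0.015, 0.707]
ft_force: [4.0, 0.8, -4.2]
grip_width: 0.131
```

```bash
python3 -c "
from h import *
st();print(yaw())"
```

```text
{'clock': 31.0833, 'position': [0.4413, -0.1758, 0.1183], 'ee_rot': [-0.0149, 0.7066, 0.0148, 0.7073], 'ft_force': [3.9708, 0.7556, -4.1898], 'torque': [0.2369, -1.3176, -0.0348], 'grip_width': 0.1312, 'joint_pos': [-0.2624, 0.0607, 0.5693, 1.9809, -0.0366, 1.1089, 1.9351]}
(np.float64(92.40609777611898), array([ 8.81005788e-04, -1.94176449e-04, -9.99999593e-01]))
```

Call:
step_arm:
  increments:
    - [0, -0.001, 0, 0, -0.1]
    - [0, 0, 0, 0, -0.1]
    - [0, 0, 0, 0, -0.1]
    - [0, 0, 0, 0.0002, 0.1]
    - [0, 0, 0, 0.0002, 0.1]
    - [0, 0, 0, 0.0002, 0.1]
    - [0, 0, 0, 0, 0]

```text
clock: 31.67
position: [0.4403, -0.1754, 0.1192]
ee_rot: [-0.017, 0.707, 0.017, 0.707]
ft_force: [1.7, 2.1, 2.5]
grip_width: 0.129
```

Call:
step_arm:
  increments:
    - [0, 0, 0, 0.001, 0.05]
    - [0, 0, 0, 0.001, -0.05]
    - [0, 0, 0, 0.001, 0.05]
    - [0, 0, 0, 0.001, -0.05]
    - [0, 0, 0, 0.001, 0]
    - [0, 0, 0, 0, 0]

```text
clock: 32.17
position: [0.4394, -0.1761, 0.1236]
ee_rot: [-0.015, 0.707, 0.015, 0.707]
ft_force: [0.8, -0.2, -2.1]
grip_width: 0.129
```

Call:
step_arm:
  increments:
    - [0, 0, 0, 0.002, 0]
    - [0, 0, 0, 0.003, 0]
    - [0, 0, 0, 0.003, 0]
    - [0, 0, 0, 0, 0]

```text
clock: 32.5
position: [0.4403, -0.1759, 0.1323]
ee_rot: [-0.016, 0.707, 0.016, 0.707]
ft_force: [0.6, -0.0, -2.7]
grip_width: 0.129
```

Call:
step_arm:
  increments:
    - [0, 0, 0, 0.018, 0]
    - [0, 0, 0, 0.018, 0]
    - [0, 0, 0.016, 0, 0]
    - [0, 0.002, 0.03, 0, 0]
    - [0, 0.002, 0.03, 0, 0]
    - [0, 0.002, 0.03, 0, 0]
    - [0, 0.002, 0.03, 0, 0]
    - [0, 0.002, 0.03, 0, 0]
    - [0, 0.002, 0.03, 0, 0]
    - [0, 0.002, 0.03, 0, 0]
    - [0, 0.002, 0.03, 0, 0]
    - [0, 0.002, 0.03, 0, 0]

```text
clock: 33.5
position: [0.4578, 0.1118, 0.1678]
ee_rot: [-0.016, 0.707, 0.016, 0.707]
ft_force: [-0.0, 0.6, -1.5]
grip_width: 0.129
```

Call:
step_arm:
  increments:
    - [0, 0.002, 0.03, 0, 0]
    - [0, 0, 0.03, 0, 0]
    - [0, 0, 0.03, 0, 0]
    - [0, 0, 0.02, 0, 0]
    - [0, 0, 0.01, 0, 0]
    - [0, 0, 0, 0, 0]
    - [0, 0, 0, 0, 0]

```text
clock: 34.08
position: [0.4601, 0.2294, 0.1674]
ee_rot: [-0.017, 0.707, 0.016, 0.707]
ft_force: [-0.8, -0.7, -2.4]
grip_width: 0.131
```

```bash
python3 - <<'E'
from h import *
st();print(yaw())
p=camera("scene");W=pts(p);y0=monitor.get_obs()["position"]
m=(abs(W[...,0]-y0[0])<.05)&(abs(W[...,1]-y0[1])<.04)&(W[...,2]>.06)&(W[...,2]<.24);w=W[m]
for z in np.arange(.06,.24,.01):
    k=w[(w[:,2]>=z)&(w[:,2]<z+.01)]; print(round(z,3),len(k),k.min(0).round(3)[:2],k.max(0).round(3)[:2]) if len(k) else 0
E
```

```text
{'clock': 34.0833, 'position': [0.4601, 0.2294, 0.1674], 'ee_rot': [-0.0165, 0.707, 0.016, 0.7068], 'ft_force': [-0.7617, -0.684, -2.3926], 'torque': [-0.0661, -0.0147, 0.0171], 'grip_width': 0.1307, 'joint_pos': [-0.6862, 0.11, 0.1443, 1.8087, -0.0162, 1.2248, 1.0795]}
(np.float64(92.6335267186397), array([-2.90029205e-04, -8.04630295e-04, -9.99999634e-01]))
0.09 5 [0.443 0.214] [0.459 0.225]
0.1 51 [0.441 0.211] [0.467 0.233]
0.11 48 [0.443 0.211] [0.47  0.234]
0.12 118 [0.432 0.207] [0.477 0.246]
0.13 72 [0.43  0.207] [0.477 0.246]
0.14 25 [0.43  0.219] [0.441 0.231]
0.15 23 [0.43  0.219] [0.439 0.231]
0.16 44 [0.429 0.219] [0.481 0.235]
0.17 55 [0.429 0.219] [0.481 0.233]
0.18 105 [0.429 0.219] [0.481 0.231]
0.19 37 [0.441 0.215] [0.469 0.233]
0.2 61 [0.44  0.208] [0.465 0.232]
0.21 74 [0.44  0.208] [0.468 0.247]
0.22 81 [0.442 0.207] [0.466 0.25 ]
0.23 54 [0.444 0.207] [0.456 0.261]
```

Call:
step_arm:
  increments:
    - [0, 0.02, 0, 0, 0]
    - [0, 0.02, 0, 0, 0]
    - [0, 0.018, 0, 0, 0]
    - [0, 0.014, 0, 0, 0]
    - [0, 0.012, 0, 0, 0]
    - [0, 0, 0, 0, 0]
    - [0, 0, 0, 0, 0]

```text
clock: 34.72
position: [0.5443, 0.2284, 0.1675]
ee_rot: [-0.016, 0.707, 0.015, 0.707]
ft_force: [-0.8, -0.0, -2.3]
grip_width: 0.13
```

Call:
step_arm:
  increments:
    - [0, 0, 0, -0.007, 0]
    - [0, 0, 0, -0.006, 0]
    - [0, 0, 0, -0.003, 0]
    - [0, 0, 0, -0.002, 0]
    - [0, 0, 0, 0, 0]
    - [0, 0, 0, 0, 0]

```text
clock: 35.22
position: [0.5438, 0.2304, 0.1496]
ee_rot: [-0.016, 0.707, 0.016, 0.707]
ft_force: [-0.8, 0.4, -1.4]
grip_width: 0.134
```

Near contact. I'll go down a little more, then release.

Call:
step_arm:
  increments:
    - [0, 0, 0, -0.0015, 0]
    - [0, 0, 0, -0.001, 0]
    - [0, 0, 0, 0, 0]
    - [0, 0, 0, 0, 0]

```text
clock: 35.55
position: [0.5442, 0.2306, 0.149]
ee_rot: [-0.016, 0.707, 0.017, 0.707]
ft_force: [-5.5, -2.8, 13.5]
grip_width: 0.13
```

Call:
step_arm:
  increments:
    - [0, 0, 0, 0.0018, 0]
    - [0, 0, 0, 0, 0]
    - [0.04, 0, 0, 0, 0]
    - [0.04, 0, 0, 0, 0]
    - [0.04, 0, 0, 0, 0]
    - [0.04, 0, 0, 0.02, 0]
    - [0.04, 0, 0, 0.035, 0]
    - [0.04, 0, 0, 0.035, 0]
    - [0.04, 0, -0.03, 0.03, 0]
    - [0.05, -0.006, -0.036, 0, 0]
    - [0.05, -0.006, -0.036, 0, 0]
    - [0.05, -0.006, -0.036, 0, 0]

```text
clock: 36.55
position: [0.5258, 0.0915, 0.2689]
ee_rot: [-0.016, 0.707, 0.017, 0.707]
ft_force: [0.2, -0.4, -0.5]
grip_width: 0.587
```

Call:
step_arm:
  increments:
    - [0.05, -0.006, -0.036, 0, 0]
    - [0.05, -0.006, -0.036, 0, 0.05]
    - [0.05, -0.006, -0.036, 0, 0.05]
    - [0.05, -0.006, -0.036, 0, 0.05]
    - [0.05, -0.006, -0.036, 0, 0.03]
    - [0.05, -0.008, -0.036, 0, 0]
    - [0.05, -0.008, -0.036, 0, 0]
    - [0.05, -0.008, -0.036, 0, 0]
    - [0.05, -0.008, -0.036, 0, 0]
    - [0.05, -0.005, -0.026, 0, 0]
    - [0.05, 0, 0, 0, 0]
    - [0.05, 0, 0, 0, 0]

```text
clock: 37.55
position: [0.4584, -0.2587, 0.2684]
ee_rot: [-0.079, 0.703, 0.079, 0.703]
ft_force: [1.2, 0.8, 0.2]
grip_width: 0.584
```

```bash
python3 - <<'E'
from meas import *
st();print(yaw())
p=camera("scene");cv2.imwrite("pics/h2.png",cv2.resize(p["color"][90:390,100:460,::-1],None,fx=2,fy=2,interpolation=2))
for n in("scene","top"):
    W=pts(camera(n)).reshape(-1,3);W=W[~np.isnan(W[:,0])]
    for nm,lo,hi in(("b3",[.47,.28,.174],[.61,.37,.22]),("b2",[.47,.19,.174],[.61,.27,.22]),("s1",[.42,-.3,.118],[.5,-.22,.16])):
        b=W[np.all((W>lo)&(W<hi),1)];print(n,nm,len(b),rect(b[:,:2]) if len(b)>4 else"",b[:,2].max() if len(b) else"")
E
```

```text
{'clock': 37.55, 'position': [0.4584, -0.2587, 0.2684], 'ee_rot': [-0.0787, 0.7027, 0.0785, 0.7027], 'ft_force': [1.1959, 0.8497, 0.16], 'torque': [0.0453, -0.0163, 0.0137], 'grip_width': 0.5842, 'joint_pos': [-0.1289, 0.0757, 0.5949, 1.6466, -0.0426, 1.4323, 2.2641]}
(np.float64(102.76546613577503), array([-1.22104996e-06, -2.22220641e-04, -9.99999975e-01]))
scene b3 163 (array([534.4, 316.9]), array([30.9, 13.2]), 0.2) 0.2042621710571586
scene b2 175 (array([538.8, 228.5]), array([32.4, 16.5]), 3.3) 0.20375548213841
scene s1 229 (array([ 460.1, -258.4]), array([31.9, 13.6]), 10.5) 0.14922345984808738
top b3 216 (array([534.8, 318.7]), array([30.2, 13.1]), 2.0) 0.20650747330304642
top b2 186 (array([538.1, 229.2]), array([30.1, 11.8]), 1.8) 0.20641499531937801
top s1 101 (array([ 459.7, -256.6]), array([28.8, 12.6]), 11.0) 0.14988626425904594
```

View pics/h2.png

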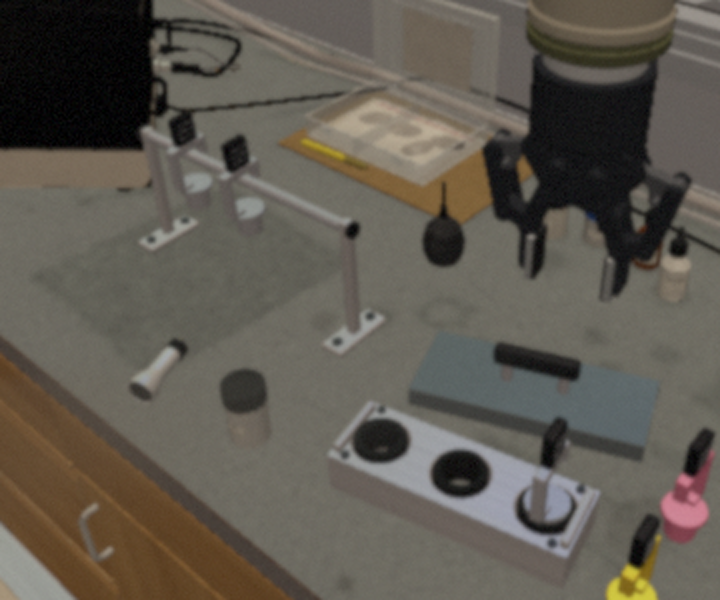

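Call:
step_arm:
  increments:
    - [0.05, 0.001, 0.001, -0.035, 0]
    - [0.05, 0, 0, -0.035, 0]
    - [0.05, 0, 0, -0.035, 0]
    - [0.05, 0, 0, -0.035, 0]
    - [0.05, 0, 0, -0.025, 0]
    - [0.05, 0, 0, -0.01, 0]
    - [0.05, 0, 0, 0, 0]
    - [0, 0, 0, 0, 0]
    - [0, 0, 0, 0, 0]
    - [0, 0, 0, 0, 0]
    - [0, 0, 0, 0, 0]
    - [0, 0, 0, 0, 0]

```text
clock: 38.7
position: [0.4612, -0.2569, 0.0948]
ee_rot: [-0.08, 0.702, 0.079, 0.704]
ft_force: [2.5, -2.6, 4.0]
grip_width: 0.132
```

```bash
python3 -c "
from h import *
st();print(yaw())"
```

```text
{'clock': 38.7, 'position': [0.4612, -0.2569, 0.0948], 'ee_rot': [-0.0805, 0.7016, 0.0793, 0.7036], 'ft_force': [2.5202, -2.6412, 4.0331], 'torque': [-0.6039, -0.3731, 0.2704], 'grip_width': 0.1316, 'joint_pos': [-0.0937, 0.2259, 0.5822, 1.8808, -0.1409, 1.0721, 2.3415]}
(np.float64(102.97733149891133), array([ 0.00298174, -0.00130532, -0.9999947 ]))
```

Call:
step_arm:
  increments:
    - [0, 0, 0, 0.0004, -0.12]
    - [0, 0, 0, 0.0004, -0.12]
    - [0, 0, 0, 0.0004, -0.12]
    - [0, 0, 0, 0.0003, -0.12]
    - [0, 0, 0, 0.0003, -0.12]
    - [0, 0, 0, 0.0003, -0.12]
    - [0, 0, 0, 0.0003, -0.12]
    - [0, 0, 0, 0.0003, -0.12]
    - [0, 0, 0, 0.0003, -0.12]
    - [0, 0, 0, 0.0003, -0.12]
    - [0, 0, 0, 0.0003, -0.12]
    - [0, 0, 0, 0.0003, -0.12]

```text
clock: 39.7
position: [0.4607, -0.2567, 0.0976]
ee_rot: [0.405, 0.579, -0.405, 0.58]
ft_force: [3.3, -3.6, -4.6]
grip_width: 0.135
```

Call:
step_arm:
  increments:
    - [0, 0, 0, 0.0002, 0.12]
    - [0, 0, 0, 0.0002, 0.12]
    - [0, 0, 0, 0.0002, 0.12]
    - [0, 0, 0, 0.0002, 0.12]
    - [0, 0, 0, 0.0002, 0.12]
    - [0, 0, 0, 0.0002, 0.12]
    - [0, 0, 0, 0.0002, 0.12]
    - [0, 0, 0, 0.0002, 0.12]
    - [0, 0, 0, 0.0002, 0.12]
    - [0, 0, 0, 0.0002, 0.12]
    - [0, 0, 0, 0.0002, 0.12]
    - [0, 0, 0, 0.0002, 0.12]

```text
clock: 40.7
position: [0.4604, -0.2567, 0.1]
ee_rot: [-0.082, 0.702, 0.081, 0.703]
ft_force: [2.2, -3.8, -4.3]
grip_width: 0.132
```

Call:
step_arm:
  increments:
    - [0, 0, 0, 0.0002, -0.12]
    - [0, 0, 0, 0.0002, -0.12]
    - [0, 0, 0, 0.0002, -0.12]
    - [0, 0, 0, 0.0002, -0.12]
    - [0, 0, 0, 0.0002, -0.12]
    - [0, 0, 0, 0.0002, -0.12]
    - [0, 0, 0, 0.0002, -0.12]
    - [0, 0, 0, 0.0002, -0.12]
    - [0, 0, 0, 0.0002, -0.12]
    - [0, 0, 0, 0.0002, -0.12]
    - [0, 0, 0, 0.0002, -0.12]
    - [0, 0, 0, 0.0002, -0.12]

```text
clock: 41.7
position: [0.4607, -0.2566, 0.1024]
ee_rot: [0.405, 0.579, -0.405, 0.58]
ft_force: [3.2, -2.8, -4.4]
grip_width: 0.128
```

Call:
step_arm:
  increments:
    - [0, 0, 0, 0.0002, 0.12]
    - [0, 0, 0, 0.0002, 0.12]
    - [0, 0, 0, 0.0002, 0.12]
    - [0, 0, 0, 0.0002, 0.12]
    - [0, 0, 0, 0.0002, 0.12]
    - [0, 0, 0, 0.0002, 0.12]
    - [0, 0, 0, 0.0002, 0.12]
    - [0, 0, 0, 0.0002, 0.12]
    - [0, 0, 0, 0.0002, 0.12]
    - [0, 0, 0, 0.0002, 0.12]
    - [0, 0, 0, 0.0002, 0.12]
    - [0, 0, 0, 0.0002, 0.12]

```text
clock: 42.7
position: [0.4603, -0.2567, 0.1047]
ee_rot: [-0.082, 0.702, 0.081, 0.703]
ft_force: [2.9, -2.9, -4.3]
grip_width: 0.13
```

Call:
step_arm:
  increments:
    - [0, 0, 0, 0.0002, -0.12]
    - [0, 0, 0, 0.0002, -0.12]
    - [0, 0, 0, 0.0002, -0.12]
    - [0, 0, 0, 0.0002, -0.12]
    - [0, 0, 0, 0.0002, -0.12]
    - [0, 0, 0, 0.0002, -0.12]
    - [0, 0, 0, 0.0002, -0.12]
    - [0, 0, 0, 0.0002, -0.12]
    - [0, 0, 0, 0.0002, -0.12]
    - [0, 0, 0, 0.0002, -0.12]
    - [0, 0, 0, 0.0002, -0.12]
    - [0, 0, 0, 0.0002, -0.12]

```text
clock: 43.7
position: [0.4606, -0.2565, 0.1072]
ee_rot: [0.405, 0.579, -0.405, 0.58]
ft_force: [2.7, -2.6, -4.5]
grip_width: 0.132
```

Call:
step_arm:
  increments:
    - [0, 0, 0, 0.0002, 0.12]
    - [0, 0, 0, 0.0002, 0.12]
    - [0, 0, 0, 0.0002, 0.12]
    - [0, 0, 0, 0.0002, 0.12]
    - [0, 0, 0, 0.0002, 0.12]
    - [0, 0, 0, 0.0002, 0.12]
    - [0, 0, 0, 0.0002, 0.12]
    - [0, 0, 0, 0.0002, 0.12]
    - [0, 0, 0, 0.0002, 0.12]
    - [0, 0, 0, 0.0002, 0.12]
    - [0, 0, 0, 0.0002, 0.12]
    - [0, 0, 0, 0.0002, 0.12]

```text
clock: 44.7
position: [0.4601, -0.2568, 0.1095]
ee_rot: [-0.082, 0.702, 0.081, 0.703]
ft_force: [2.1, -1.7, -4.7]
grip_width: 0.133
```

Call:
step_arm:
  increments:
    - [0, 0, 0, 0.0002, -0.12]
    - [0, 0, 0, 0.0002, -0.12]
    - [0, 0, 0, 0.0002, -0.12]
    - [0, 0, 0, 0.0002, -0.12]
    - [0, 0, 0, 0.0002, -0.12]
    - [0, 0, 0, 0.0002, -0.12]
    - [0, 0, 0, 0.0002, -0.12]
    - [0, 0, 0, 0.0002, -0.12]
    - [0, 0, 0, 0.0002, -0.12]
    - [0, 0, 0, 0.0002, -0.12]
    - [0, 0, 0, 0.0002, -0.12]
    - [0, 0, 0, 0.0002, -0.12]

```text
clock: 45.7
position: [0.4605, -0.2563, 0.112]
ee_rot: [0.405, 0.579, -0.405, 0.58]
ft_force: [2.2, -1.6, -3.6]
grip_width: 0.128
```

Call:
step_arm:
  increments:
    - [0, 0, 0, 0.0002, 0.12]
    - [0, 0, 0, 0.0002, 0.12]
    - [0, 0, 0, 0.0002, 0.12]
    - [0, 0, 0, 0.0002, 0.12]
    - [0, 0, 0, 0.0002, 0.12]
    - [0, 0, 0, 0.0002, 0.12]
    - [0, 0, 0, 0.0002, 0.12]
    - [0, 0, 0, 0.0002, 0.12]
    - [0, 0, 0, 0.0002, 0.12]
    - [0, 0, 0, 0.0002, 0.12]
    - [0, 0, 0, 0.0002, 0.12]
    - [0, 0, 0, 0, 0]

```text
clock: 46.7
position: [0.4601, -0.2564, 0.1142]
ee_rot: [-0.04, 0.706, 0.039, 0.706]
ft_force: [1.2, -1.2, -0.2]
grip_width: 0.129
```

Call:
step_arm:
  increments:
    - [0, 0, 0, 0.0004, -0.08]
    - [0, 0, 0, 0.0004, -0.08]
    - [0, 0, 0, 0.0004, -0.08]
    - [0, 0, 0, 0.0005, 0.08]
    - [0, 0, 0, 0.0005, 0.08]
    - [0, 0, 0, 0.0005, 0.05]
    - [0, 0, 0, 0.0005, -0.02]
    - [0, 0, 0, 0.0005, 0]
    - [0, 0, 0, 0.001, 0]
    - [0, 0, 0, 0, 0]

```text
clock: 47.53
position: [0.46, -0.256, 0.1187]
ee_rot: [-0.019, 0.707, 0.019, 0.707]
ft_force: [1.2, -0.3, -0.3]
grip_width: 0.135
```

Call:
step_arm:
  increments:
    - [0, 0, 0, 0.001, 0]
    - [0, 0, 0, 0.002, 0]
    - [0, 0, 0, 0.003, 0]
    - [0, 0, 0, 0.003, 0]
    - [0, 0, 0, 0, 0]

```text
clock: 47.95
position: [0.4603, -0.2562, 0.1284]
ee_rot: [-0.02, 0.707, 0.02, 0.707]
ft_force: [0.1, 0.0, -1.4]
grip_width: 0.135
```

```bash
python3 -c "
from h import *
st();print(yaw())"
```

```text
{'clock': 47.95, 'position': [0.4603, -0.2562, 0.1284], 'ee_rot': [-0.0198, 0.7065, 0.0198, 0.7071], 'ft_force': [0.0979, 0.0061, -1.376], 'torque': [0.0056, -0.0226, -0.0548], 'grip_width': 0.1347, 'joint_pos': [-0.1215, 0.1856, 0.6064, 1.8467, -0.1162, 1.1436, 2.1518]}
(np.float64(93.20950787306076), array([ 8.71941130e-04, -6.34372999e-05, -9.99999618e-01]))
```

Call:
step_arm:
  increments:
    - [0, 0, 0, 0.02, 0]
    - [0, 0, 0, 0.021, 0]
    - [0, 0, 0.016, 0, 0]
    - [0, 0, 0.03, 0, 0]
    - [0, 0, 0.03, 0, 0]
    - [0, 0, 0.03, 0, 0]
    - [0, 0, 0.03, 0, 0]
    - [0, 0, 0.03, 0, 0]
    - [0, 0, 0.03, 0, 0]
    - [0, 0, 0.03, 0, 0]
    - [0, 0, 0.03, 0, 0]
    - [0, 0, 0.03, 0, 0]

```text
clock: 48.95
position: [0.4597, 0.0313, 0.1688]
ee_rot: [-0.02, 0.707, 0.02, 0.707]
ft_force: [0.8, -1.1, -2.0]
grip_width: 0.132
```

Call:
step_arm:
  increments:
    - [0, 0, 0.03, 0, 0]
    - [0, 0, 0.03, 0, 0]
    - [0, 0, 0.03, 0, 0]
    - [0, 0, 0.014, 0, 0]
    - [0, 0, 0.006, 0, 0]
    - [0, 0, 0, 0, 0]
    - [0, 0, 0, 0, 0]

```text
clock: 49.53
position: [0.4601, 0.1387, 0.1685]
ee_rot: [-0.02, 0.707, 0.019, 0.707]
ft_force: [0.3, -1.1, -1.9]
grip_width: 0.127
```

```bash
python3 - <<'E'
from h import *
st();print(yaw())
p=camera("scene");W=pts(p);y0=monitor.get_obs()["position"]
m=(abs(W[...,0]-y0[0])<.05)&(abs(W[...,1]-y0[1])<.04)&(W[...,2]>.06)&(W[...,2]<.24);w=W[m]
for z in np.arange(.06,.24,.01):
    k=w[(w[:,2]>=z)&(w[:,2]<z+.01)]; print(round(z,3),len(k),k.min(0).round(3)[:2],k.max(0).round(3)[:2]) if len(k) else 0
E
```

```text
{'clock': 49.5333, 'position': [0.4601, 0.1387, 0.1685], 'ee_rot': [-0.0197, 0.7069, 0.0194, 0.7068], 'ft_force': [0.3082, -1.1155, -1.8923], 'torque': [0.001, -0.0146, 0.0744], 'grip_width': 0.1273, 'joint_pos': [-0.5874, 0.0315, 0.204, 1.8891, -0.0064, 1.2219, 1.2447]}
(np.float64(93.16525481863098), array([-1.36264765e-04, -4.66819370e-04, -9.99999882e-01]))
0.09 9 [0.446 0.123] [0.467 0.133]
0.1 54 [0.444 0.122] [0.468 0.143]
0.11 45 [0.444 0.12 ] [0.466 0.144]
0.12 141 [0.437 0.116] [0.478 0.157]
0.13 66 [0.432 0.119] [0.477 0.153]
0.14 27 [0.431 0.129] [0.442 0.14 ]
0.15 31 [0.431 0.129] [0.443 0.141]
0.16 42 [0.431 0.128] [0.482 0.144]
0.17 60 [0.431 0.127] [0.484 0.141]
0.18 114 [0.431 0.128] [0.483 0.143]
0.19 39 [0.443 0.124] [0.47  0.149]
0.2 62 [0.443 0.117] [0.467 0.149]
0.21 80 [0.444 0.117] [0.466 0.155]
0.22 88 [0.446 0.117] [0.468 0.157]
0.23 55 [0.445 0.116] [0.458 0.169]
```

Call:
step_arm:
  increments:
    - [0, 0.022, 0, 0, 0]
    - [0, 0.022, 0, 0, 0]
    - [0, 0.018, 0, 0, 0]
    - [0, 0.014, 0, 0, 0]
    - [0, 0.011, 0, 0, 0]
    - [0, 0, 0, 0, 0]
    - [0, 0, 0, 0, 0]

```text
clock: 50.17
position: [0.5471, 0.1383, 0.1684]
ee_rot: [-0.019, 0.707, 0.019, 0.707]
ft_force: [-1.2, 0.4, -2.1]
grip_width: 0.132
```

Call:
step_arm:
  increments:
    - [0, 0, 0, -0.008, 0]
    - [0, 0, 0, -0.006, 0]
    - [0, 0, 0, -0.003, 0]
    - [0, 0, 0, -0.0015, 0]
    - [0, 0, 0, 0, 0]
    - [0, 0, 0, 0, 0]

```text
clock: 50.67
position: [0.5462, 0.1397, 0.1504]
ee_rot: [-0.02, 0.707, 0.02, 0.706]
ft_force: [-4.5, -1.1, 4.7]
grip_width: 0.131
```

Call:
step_arm:
  increments:
    - [0, 0, 0, 0.0006, 0]
    - [0, 0, 0, 0, 0]
    - [0.04, 0, 0, 0, 0]
    - [0.04, 0, 0, 0, 0]
    - [0.04, 0, 0, 0, 0]
    - [0.04, 0, 0, 0.02, 0]
    - [0.04, 0, 0, 0.035, 0]
    - [0.04, 0, 0, 0.035, 0]
    - [0.04, -0.02, -0.02, 0.03, -0.1]
    - [0.05, -0.02, -0.03, 0, -0.12]
    - [0.05, -0.02, -0.03, 0, -0.12]
    - [0.05, -0.02, -0.03, 0, -0.12]

```text
clock: 51.67
position: [0.4663, 0.0288, 0.2711]
ee_rot: [0.144, 0.692, -0.143, 0.693]
ft_force: [-0.6, -1.7, 0.8]
grip_width: 0.584
```

```bash
cat > look.py <<'E'
from meas import *
st();print(yaw())
for n in("scene","top"):
    p=camera(n)
    W=pts(p).reshape(-1,3);W=W[~np.isnan(W[:,0])]
    for nm,lo,hi in(("b3",[.47,.28,.174],[.61,.37,.22]),("b2",[.47,.19,.174],[.61,.27,.22]),("b1",[.47,.1,.174],[.61,.18,.22]),
      ("block",[.36,-.31,.040],[.52,-.03,.0475])):
        b=W[np.all((W>lo)&(W<hi),1)];print(n,nm,len(b),rect(b[:,:2]) if len(b)>4 else"",b[:,2].max() if len(b) else"")
    for r in regions_of(p,"cover_grip")[:2]:
        w=pts(p)[r["region"]];w=w[~np.isnan(w[:,0])];b=w[(w[:,2]>.05)];t=w[(w[:,2]>.063)]
        print("cover",r["p"],rect(w[(w[:,2]>.02)&(w[:,2]<.03)][:,:2]),"grip",len(b),rect(b[:,:2]),"top",rect(t[:,:2]),t[:,2].max())
    if n=="scene": cv2.imwrite("pics/%s.png"%__import__("sys").argv[1],cv2.resize(p["color"][90:390,100:460,::-1],None,fx=2,fy=2,interpolation=2))
E
python3 look.py h3
```

```text
{'clock': 51.6667, 'position': [0.4663, 0.0288, 0.2711], 'ee_rot': [0.1439, 0.692, -0.1434, 0.6928], 'ft_force': [-0.6476, -1.7204, 0.7672], 'torque': [-0.0132, 0.0403, -0.008], 'grip_width': 0.5842, 'joint_pos': [-0.4934, -0.0681, 0.3194, 1.7657, 0.0213, 1.4393, 0.9841]}
(np.float64(66.5560460512089), array([ 1.25465765e-03,  4.99703077e-04, -9.99999088e-01]))
scene b3 162 (array([535. , 316.8]), array([31.3, 14.6]), -2.1) 0.2049748105021313
scene b2 176 (array([538.1, 227.1]), array([32.7, 15.1]), 2.5) 0.2038189397657536
scene b1 183 (array([542.4, 138.5]), array([32.9, 16.6]), 0.9) 0.20427365079061
scene block 2891 (array([ 442.3, -175.1]), array([241.1,  85.2]), -78.0) 0.047496794208145454
cover 0.63 (array([ 599.5, -146.7]), array([245.1, 102.2]), -68.7) grip 439 (array([ 597.4, -147.3]), array([90.2, 17.7]), -68.7) top (array([ 598.3, -147.8]), array([88.6, 16.4]), -68.4) 0.06983703582481438
top b3 218 (array([534.8, 318.8]), array([30.4, 12.3]), -0.7) 0.20654365379209627
top b2 0  
top b1 0  
top block 2027 (array([ 440.9, -174.9]), array([240.9,  80.1]), -77.7) 0.047499850690905454
cover 0.7 (array([ 598. , -145.7]), array([246.5,  98.1]), -68.6) grip 331 (array([ 597.6, -145.1]), array([88.9, 16.3]), -68.2) top (array([ 597.7, -145.4]), array([88.3, 16. ]), -68.8) 0.07210750334163629
```

View pics/h3.png

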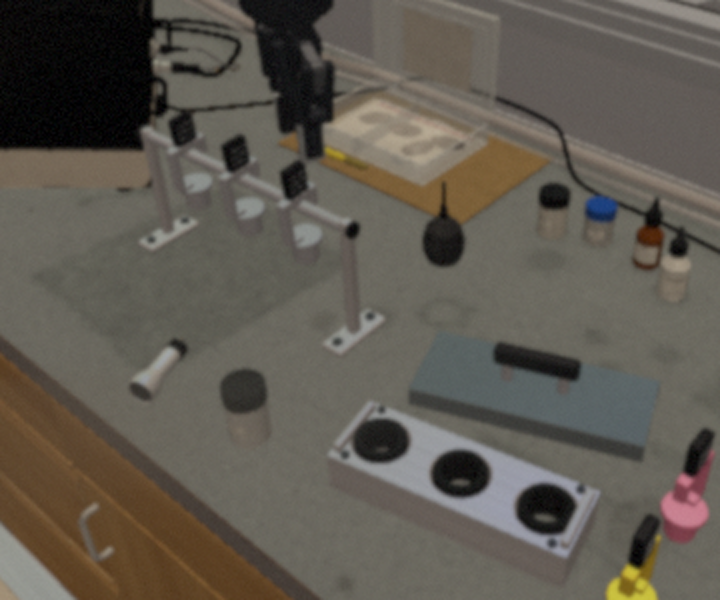

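Call:
step_arm:
  increments:
    - [0.05, 0.019, -0.025, 0, -0.112]
    - [0.05, 0.019, -0.025, 0, -0.112]
    - [0.05, 0.019, -0.025, 0, -0.112]
    - [0.05, 0.019, -0.025, 0, -0.112]
    - [0.05, 0.019, -0.025, 0, -0.112]
    - [0.05, 0.019, -0.025, 0, -0.112]
    - [0.05, 0.018, -0.025, -0.02, -0.112]
    - [0.05, 0, 0, -0.04, 0]
    - [0.05, 0, 0, -0.04, 0]
    - [0.05, 0, 0, -0.03, 0]
    - [0.05, 0, 0, 0, 0]
    - [0.05, 0, 0, 0, 0]

```text
clock: 52.87
position: [0.5988, -0.144, 0.1397]
ee_rot: [0.395, 0.587, -0.396, 0.586]
ft_force: [-0.7, 0.2, 1.8]
grip_width: 0.586
```

```bash
python3 look.py h4 | grep -v "b[123]"
```

```text
{'clock': 52.8667, 'position': [0.5988, -0.144, 0.1397], 'ee_rot': [0.3946, 0.5873, -0.3956, 0.5855], 'ft_force': [-0.6669, 0.1656, 1.8294], 'torque': [-0.0022, 0.0035, -0.0699], 'grip_width': 0.5862, 'joint_pos': [-0.2498, 0.3829, 0.5248, 1.593, -0.1999, 1.2227, 0.6976]}
(np.float64(22.059829186075035), array([-2.97452251e-03,  1.44905140e-04, -9.99995566e-01]))
scene block 2907 (array([ 442.3, -175.1]), array([241.3,  83.8]), -77.5) 0.047485690863319885
cover 0.76 (array([ 598.6, -146.8]), array([245.7, 101.9]), -68.6) grip 448 (array([ 598.5, -146.6]), array([90.6, 18.5]), -68.7) top (array([ 598.8, -146.9]), array([87.8, 17.8]), -70.5) 0.06949828381018475
top block 68 (array([ 439.8, -174.2]), array([249.2,  31.8]), 89.9) 0.04746906430226416
cover 0.85 (array([571.8, -79. ]), array([103.2,  98. ]), -68.7) grip 12 (array([527.3, -72.1]), array([40.9,  0.4]), -16.5) top (array([527.3, -72.1]), array([40.9,  0.4]), -16.5) 0.558775820578116
```

Call:
step_arm:
  increments:
    - [0.05, -0.001, -0.002, -0.035, -0.01]
    - [0.05, 0, 0, -0.035, 0]
    - [0.05, 0, 0, -0.03, 0]
    - [0.05, 0, 0, -0.017, 0]
    - [0.05, 0, 0, -0.01, 0]
    - [0.05, 0, 0, 0, 0]
    - [0.05, 0, 0, 0, 0]

```text
clock: 53.65
position: [0.599, -0.1473, 0.0152]
ee_rot: [0.399, 0.583, -0.398, 0.585]
ft_force: [0.8, -0.3, 0.5]
grip_width: 0.585
```

Call:
step_arm:
  increments:
    - [0, 0, 0, 0, 0]
    - [0, 0, 0, 0, 0]
    - [0, 0, 0, 0, 0]
    - [0, 0, 0, 0, 0]
    - [0, 0, 0, 0, 0]
  force: 60

```text
clock: 54.07
position: [0.5995, -0.1471, 0.0154]
ee_rot: [0.399, 0.583, -0.398, 0.585]
ft_force: [-0.2, 0.2, 7.2]
grip_width: 0.172
```

Call:
step_arm:
  increments:
    - [0, 0, 0, 0.01, 0]
    - [0, 0, 0, 0.03, 0]
    - [0, 0, 0, 0.035, 0]
    - [0, 0, 0, 0.03, 0]
    - [0, 0, 0, 0, 0]
    - [0, 0, 0, 0, 0]

```text
clock: 54.57
position: [0.5988, -0.1474, 0.1209]
ee_rot: [0.399, 0.583, -0.398, 0.585]
ft_force: [0.4, -0.7, -1.7]
grip_width: 0.175
```

```bash
python3 - <<'E'
from meas import *
st();print(yaw())
p=camera("scene")
cv2.imwrite("pics/k1.png",cv2.resize(p["color"][180:400,230:470,::-1],None,fx=3,fy=2.7,interpolation=2))
for r in regions_of(p,"cover_grip")[:1]:
    w=pts(p)[r["region"]];w=w[~np.isnan(w[:,0])];print(np.percentile(w[:,2],[1,10,50,90,99]))
    zc=np.median(w[:,2]);b=w[abs(w[:,2]-zc)<.006]; print(len(w),rect(b[:,:2]))
    A=np.c_[b[:,:2]-b[:,:2].mean(0),np.ones(len(b))];print("plane",np.linalg.lstsq(A,b[:,2],rcond=None)[0])
E
```

```text
{'clock': 54.5667, 'position': [0.5988, -0.1474, 0.1209], 'ee_rot': [0.3993, 0.583, -0.398, 0.585], 'ft_force': [0.3597, -0.6549, -1.657], 'torque': [-0.0221, -0.0242, 0.0431], 'grip_width': 0.1746, 'joint_pos': [-0.2451, 0.397, 0.5255, 1.618, -0.2122, 1.1803, 0.7001]}
(np.float64(21.362188865690698), array([ 3.41205868e-03, -5.99757238e-05, -9.99994177e-01]))
[0.00154675 0.11542014 0.1289453  0.13151406 0.17192901]
5189 (array([ 595.9, -148. ]), array([245.6, 102.4]), -68.1)
plane [0.01369106 0.00592307 0.12898774]
```

View pics/k1.png

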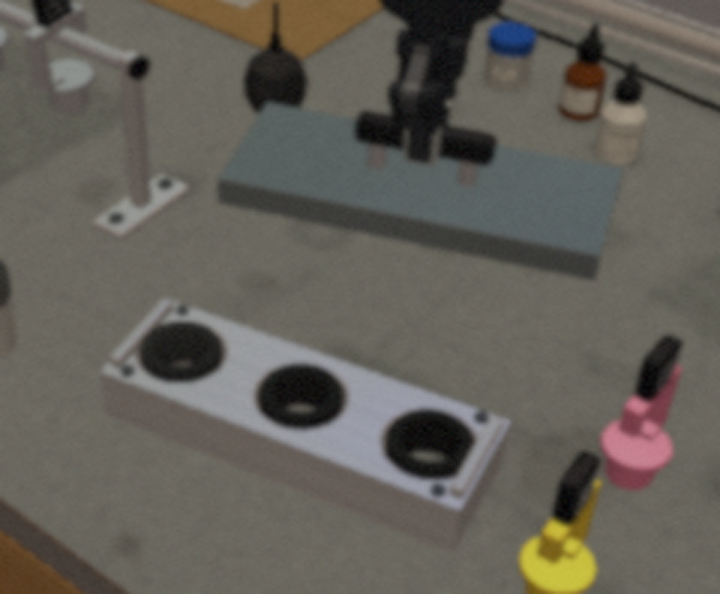

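Call:
step_arm:
  increments:
    - [0, -0.02, -0.004, 0, -0.02]
    - [0, -0.02, -0.004, 0, -0.02]
    - [0, -0.02, -0.004, 0, -0.02]
    - [0, -0.02, -0.004, 0, -0.02]
    - [0, -0.02, -0.004, 0, -0.02]
    - [0, -0.02, -0.004, 0, -0.02]
    - [0, -0.02, -0.004, 0, -0.02]
    - [0, -0.016, 0, 0, -0.02]
    - [0, 0, 0, 0, 0]
    - [0, 0, 0, 0, 0]
    - [0, 0, 0, 0, 0]

```text
clock: 55.58
position: [0.4421, -0.1748, 0.1182]
ee_rot: [0.444, 0.551, -0.444, 0.55]
ft_force: [0.1, 0.0, -2.8]
grip_width: 0.173
```

```bash
cat > cov.py <<'E'
from meas import *
st();print(yaw())
for n in("scene","top"):
    p=camera(n);W=pts(p);C=p["color"].astype(int)
    for r in regions_of(p,"cover_grip")[:1]:
        w=W[r["region"]];w=w[~np.isnan(w[:,0])];zc=np.median(w[:,2]);b=w[abs(w[:,2]-zc)<.004]
        print(n,r["p"],len(w),zc,rect(b[:,:2]))
        # robust: 1-99 percentile extents in the block frame
        a=np.radians(-77.65);d=(b[:,:2]-[.4416,-.1748])@np.array([[np.cos(a),-np.sin(a)],[np.sin(a),np.cos(a)]])
        q=np.percentile(d,[.5,99.5],0)*1000;print("along",q[:,0].round(1),"across",q[:,1].round(1),"centre",q.mean(0).round(1))
        A=np.c_[d-d.mean(0),np.ones(len(b))];print("tilt along,across",np.linalg.lstsq(A,b[:,2],rcond=None)[0].round(4))
E
python3 cov.py
```

```text
{'clock': 55.5833, 'position': [0.4421, -0.1748, 0.1182], 'ee_rot': [0.4437, 0.5507, -0.4439, 0.5503], 'ft_force': [0.1025, 0.0039, -2.761], 'torque': [0.0339, -0.0431, 0.016], 'grip_width': 0.1734, 'joint_pos': [-0.2893, 0.0631, 0.5955, 1.98, -0.0394, 1.1104, 0.5367]}
(np.float64(12.254776714671356), array([-6.90933589e-04,  1.25673173e-04, -9.99999753e-01]))
scene 0.84 6570 0.12647361324993794 (array([ 439.5, -174.8]), array([246.3, 100.4]), -77.7)
along [-121.   121.6] across [-51.   45.9] centre [ 0.3 -2.5]
tilt along,across [-0.0017  0.003   0.1266]
top 0.78 2933 0.12748071071654032 (array([ 439.1, -173.2]), array([244.7,  97.8]), -77.7)
along [-123.7  112.9] across [-49.9  46.4] centre [-5.4 -1.7]
tilt along,across [-0.0017 -0.0012  0.1274]
```

Call:
step_arm:
  increments:
    - [0, 0.002, 0, -0.015, 0]
    - [0, 0, 0, -0.015, 0]
    - [0, 0, 0, -0.006, 0]
    - [0, 0, 0, -0.006, 0]
    - [0, 0, 0, -0.006, 0]
    - [0, 0, 0, -0.006, 0]
    - [0, 0, 0, 0, 0]
    - [0, 0, 0, 0, 0]

```text
clock: 56.45
position: [0.444, -0.1752, 0.0647]
ee_rot: [0.444, 0.55, -0.444, 0.55]
ft_force: [-0.2, -0.6, -2.1]
grip_width: 0.173
```

Call:
step_arm:
  increments:
    - [0, 0, 0, -0.004, 0]
    - [0, 0, 0, -0.004, 0]
    - [0, 0, 0, -0.002, 0]
    - [0, 0, 0, -0.0015, 0]
    - [0, 0, 0, 0, 0]
    - [0, 0, 0, 0, 0]

```text
clock: 56.95
position: [0.444, -0.1751, 0.0532]
ee_rot: [0.444, 0.55, -0.444, 0.55]
ft_force: [-0.3, 0.1, -2.4]
grip_width: 0.169
```

Call:
step_arm:
  increments:
    - [0, 0, 0, -0.001, 0]
    - [0, 0, 0, -0.001, 0]
    - [0, 0, 0, -0.001, 0]
    - [0, 0, 0, 0, 0]
    - [0, 0, 0, 0, 0]

```text
clock: 57.37
position: [0.4441, -0.1751, 0.0504]
ee_rot: [0.444, 0.55, -0.444, 0.55]
ft_force: [-1.8, 0.6, 1.6]
grip_width: 0.175
```

```bash
python3 cov.py
```

```text
{'clock': 57.3667, 'position': [0.4441, -0.1751, 0.0504], 'ee_rot': [0.4441, 0.5503, -0.4439, 0.5504], 'ft_force': [-1.8396, 0.6342, 1.598], 'torque': [0.0929, 0.3195, 0.0088], 'grip_width': 0.1747, 'joint_pos': [-0.265, 0.173, 0.5923, 2.042, -0.1179, 0.9587, 0.6014]}
(np.float64(12.210115188687205), array([ 3.37014608e-04,  7.01017812e-05, -9.99999941e-01]))
scene 0.57 6168 0.05869527053867535 (array([ 441.6, -175.2]), array([245.9, 100.4]), -77.9)
along [-120.9  122.3] across [-49.1  48.1] centre [ 0.7 -0.5]
tilt along,across [-0.0004  0.0038  0.0588]
top 0.65 2451 0.05961384939858716 (array([ 440.9, -174. ]), array([245.7,  97.7]), -77.8)
along [-123.2  117.2] across [-48.4  48. ] centre [-3.  -0.2]
tilt along,across [-0.0013  0.0007  0.0595]
```

Call:
step_arm:
  increments:
    - [0.05, 0, 0, 0, 0]
    - [0.05, 0, 0, 0, 0]
    - [0.05, 0, 0, 0, 0]
    - [0.05, 0, 0, 0, 0]
    - [0.05, 0, 0, 0.02, 0]
    - [0.05, 0, 0, 0.04, 0]
    - [0.05, 0, 0, 0.04, 0]
    - [0.05, 0, 0, 0.04, 0]
    - [0.05, -0.01, 0.035, 0.03, 0]
    - [0.05, -0.01, 0.035, 0, 0]
    - [0.05, -0.01, 0.035, 0, 0]
    - [0.05, 0, 0.035, 0, 0]

```text
clock: 58.57
position: [0.414, -0.0381, 0.2174]
ee_rot: [0.445, 0.55, -0.444, 0.55]
ft_force: [1.2, 0.8, 0.1]
grip_width: 0.585
```

Call:
step_arm:
  increments:
    - [0.05, 0, 0.035, 0, 0]
    - [0.05, 0, 0.035, 0, 0]
    - [0.05, 0, 0, 0, 0]
    - [0.05, 0, 0, 0, 0]

```text
clock: 58.9
position: [0.415, 0.0321, 0.2166]
ee_rot: [0.443, 0.551, -0.443, 0.551]
ft_force: [0.4, 0.1, -0.1]
grip_width: 0.587
```

```bash
python3 cov.py; python3 look.py f1 | grep "b[123]"
```

```text
{'clock': 58.9, 'position': [0.415, 0.0321, 0.2166], 'ee_rot': [0.4429, 0.551, -0.4431, 0.5512], 'ft_force': [0.3534, 0.0856, -0.0646], 'torque': [-0.033, -0.033, 0.033], 'grip_width': 0.5873, 'joint_pos': [-0.5083, -0.1662, 0.2891, 1.9619, 0.0489, 1.3394, -0.0177]}
(np.float64(12.408246717254382), array([ 2.28997694e-05, -3.97076011e-04, -9.99999921e-01]))
scene 0.82 6649 0.05876496746290083 (array([ 442.4, -174.9]), array([247.2, 102.8]), -78.1)
along [-121.1  122.7] across [-49.2  48.6] centre [ 0.8 -0.3]
tilt along,across [-0.0008  0.0019  0.0588]
top 0.88 5381 0.059548254454554916 (array([ 440.9, -174.2]), array([245.5,  97.6]), -77.9)
along [-121.9  119.9] across [-48.5  47.2] centre [-1.  -0.6]
tilt along,across [-0.0012 -0.0019  0.0594]
scene b3 164 (array([534.5, 317.2]), array([32.7, 14.3]), 7.7) 0.20422707654918792
scene b2 11 (array([534.5, 222.8]), array([11. ,  4.7]), -6.3) 0.18303618355895646
scene b1 95 (array([547.2, 134.6]), array([22.4,  9.2]), 18.5) 0.20488326586770578
top b3 216 (array([534.5, 318.2]), array([30. , 12.9]), 6.4) 0.2057988557901731
top b2 185 (array([538.1, 229.1]), array([29.5, 12. ]), 4.4) 0.2060607190454402
top b1 161 (array([542., 139.]), array([30. , 12.2]), 2.5) 0.20548606852623108
```

View pics/f1.png

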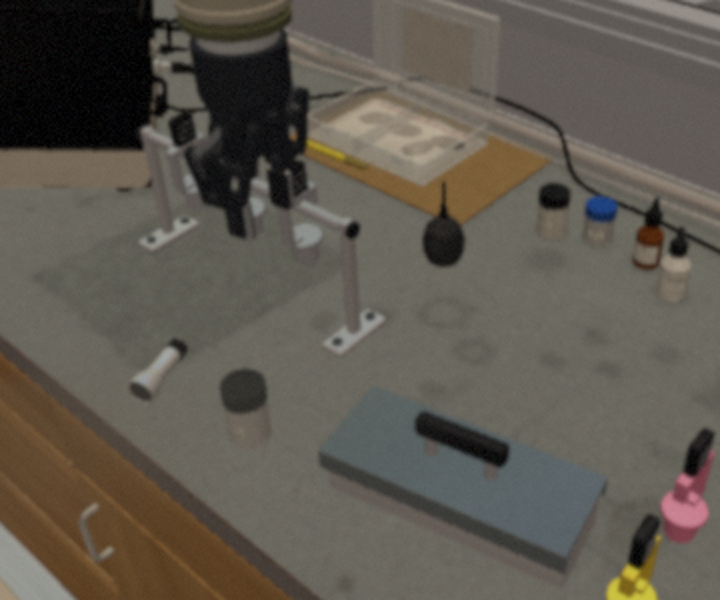

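The cover sits squarely on the block, all three stoppers hang on the bar, and the arm is touching nothing.

```bash
python3 -c "
from h import *
print(ticket.hand_in())"
```

```text
the job is handed in; nothing more can be done
None
```

I freed all three stoppers by twisting them back and forth and hung each one on the bar. I then set the dust cover over the open ports and handed the job in at about 59 s. The hand-in gives no verdict.

**Pulling force:** The wrist readings showed an upward pull of at most 5.6 N, stopper weight included, which should leave the sleeves well within the tearing limit. I read the force only between moves, not continuously, and could not read the sleeve lifts directly.

**Last checks before hand-in:**
- **Stoppers:** all three hang at the same height, tops about 0.206 m above the bench, near y = 0.14, 0.23 and 0.32 m. One camera's view of the two nearer ones was partly blocked by the arm at the end. The other camera saw all three, and the picture taken after the last one was hung showed them hanging freely.
- **Cover:** centred on the block to about 1 mm across and along, turned less than 0.5° from square, and level. Its height matches sitting fully down on the end ribs.
- **Other things on the bench:** nothing looked moved.

**Problems and disagreements:**
- **First grasp:** the first two attempts on stopper 3 missed, and one pressed lightly on the top of its tab. The fingers really end about 29 mm above the reported tool position, so I corrected for that from then on.
- **Cover position:** the cover had shifted about 9 mm by the time I went for it, so I measured it again before gripping.
- **Stopper 2:** it showed some leftover friction after it should have been free, so I twisted it a little more before lifting.

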